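# Set up the specimen kit case

### The arm

A 7-joint arm with a two-finger parallel gripper is mounted at the origin on a cart in front of the work surface, level with it; the furniture and walls round the work are solid. World frame = base frame: x ahead of the robot, y to its left, z up, the work surface at z = 0. Lengths are in m, angles in rad, forces in N, time in s.
With the tool pointing down it reaches from about 0.425 to 0.925 m from the base axis. Payload 6.8 kg.
Tool frame: the origin (TCP) lies at the very end of the fingers, on their centre line; the grasp point (between the pads) lies 19 mm behind it; z points along the fingers, y is the line along which they close (so a half turn about z gives the same grasp; the last joint's range is limited). The gripper opens to 85 mm and grips with 20 to 120 N. Pads are 22 mm wide; open, the fingers measure 114 mm over their backs; the gripper's body (76 mm by 85 mm) begins 54 mm behind the grasp point. The pads swing forward as they close: fully open they stand 13 mm farther back than shut.
Start: joints at [1.118, 0.477, 0.022, 1.555, -0.011, 1.109, -0.083], TCP at [0.228, -0.635, 0.204] pointing down, gripper open.
Joint ranges: [-2.96, 2.96], [-0.34, 2.1], [-1.41, 1.46], [0.24, 2.44], [-1.37, 4.51], [0.17, 1.92], [-2.96, 2.96]. Speed limits (rad/s): [2.39, 2.39, 3.14, 3.14, 3.14, 3.14, 3.14].

### API

Orientations are given as [roll, pitch, yaw] about the fixed x, y, z axes, in that order (R = Rz(yaw) Ry(pitch) Rx(roll)).
In Python, from plant import r gives the robot as it stands. The module is installed in compiled form; this text tells all that it offers.
- The arm moves only by the tool move_arm, never from a script. Its argument "targets" is a list of rows, each a list of 2 entries, a list of its own where there are three numbers: the shift along the world's x, y, z in cm, then the turn about the world's z in rad. A call has 1 to 5 rows; each row shifts and turns the commanded pose from where the row before left it; what a row does not reach is not made up. A row lasts 1/10 s, in which the tool goes at most 50 mm and 8.59 degrees, less where a joint would pass 70% of its speed; a pose out of reach is approached as far as the arm can. A call is refused whole if a number of a shift passes 5 or a number of a turn 0.15, either way. A call with a gripper value outside its range is refused whole. "grip" is the opening, from -1 (shut) to 1 (fully open), set as the call begins (left out, the last holds). The fingers move at their own pace and stop on an object; "newtons" is the grip in N (left out, the last holds). Time passes only in rows, so rows that do not move let the fingers close. It gives the time, the measured TCP pose, the force, the opening and the grip force at its end, in the units of the state.
- r.get_state(): the state, without advancing time (a new reading comes with each control period).
- r.grab_frame(name): name is "scene" or "top"; returns (picture, depth): 420x560x3 uint8, red, green, blue; 420x560 float32, m along the optical axis (not along the pixel's ray), 0 where there is no reading.
- r.calibration(name): a dict with "fx", "fy", "cx", "cy" (pixels), "R" (3x3) and "t" (3): a world point X has camera coordinates R X + t. Camera axes: x right, y down, z forward; pixel columns grow to the right and rows downward; lengths in m; the calibration is good to about 2 mm. A picture is of the moment at which its call begins. calibration takes no time and is no camera call.
- r.close_job(): hands the job in; it is judged then, once.
The state is a dict: "time": time; "qpos": joint angles; "qvel": joint speeds; "effort": joint torques, N m; "ee_pos": TCP position; "tcp_rot": TCP orientation; "force": force on the tool from outside, world axes, zero at the start; "wrist_torque": the same for the moment, N m; "finger_gap": finger opening in m; "gripper_force": force on a finger pad.
Only numpy, scipy, OpenCV 4.12 (cv2) and the standard library are available. Lean on these libraries where they do the work, as an engineer would, in place of code of your own. Each camera call takes 0.05 s, during which the arm holds its last target. There are 200 camera calls.

### The job

Set up the specimen kit case. First raise its stiff lid so that the screen inside it leans back 20 degrees past upright (110 degrees open); then put every mounted specimen that is out on the worktop flat into a pocket of its own in the bottom, fit the divider tray flat on its ledges over them with its grip rib up, and last lay every paste syringe in a trough of its own on the divider. Leave the lid standing at that angle, and do not disturb the dish, the tape roll or the specimen holder.

Things in the scene. Friction and masses are not known exactly. Their poses are not given: they have to be found in the camera images.
- kit_case: Fixed grey case, 150 mm (x) by 216 (y), rim 42 high; origin mid-underside, x to the hinge (far) side. Well 124 (x) by 204 (y), centred at x = -7 mm. In it foam, top at 16 mm, has six square pockets (37 wide, 9 deep) in 2 rows of 3 (45 mm apart in x, 56 in y). Along the two y ends of the well a 7 mm wide ledge at height 32 mm carries the divider.
- pocket0 (a point): centre of the floor of a pocket (front row, right, -y), 7 mm above the worktop; a specimen's top 9 mm stands out of the foam
- pocket1 (a point): centre of the floor of a pocket (front row, middle), 7 mm above the worktop; a specimen's top 9 mm stands out of the foam
- pocket2 (a point): centre of the floor of a pocket (front row, left, +y), 7 mm above the worktop; a specimen's top 9 mm stands out of the foam
- pocket3 (a point): centre of the floor of a pocket (rear row, right, -y), 7 mm above the worktop; a specimen's top 9 mm stands out of the foam
- pocket4 (a point): centre of the floor of a pocket (rear row, middle), 7 mm above the worktop; a specimen's top 9 mm stands out of the foam
- pocket5 (a point): centre of the floor of a pocket (rear row, left, +y), 7 mm above the worktop; a specimen's top 9 mm stands out of the foam
- ledge_mid (a point): middle of the well at the ledge height (32 mm): the divider's origin belongs here, its y along the case's y (either way round); 2 mm of play on every side
- lid (a joint): lid angle in rad, 0 shut, grows as it is raised, up to 2.7; 1.57 is upright, 1.92 is 110 degrees open. Stiff friction hinge: the lid stays wherever it is left; raising takes about 6 N at the handle bar. It starts shut or slightly ajar.
- lid_hinge (a point): middle of the lid's hinge line at the far side of the case, 42 mm high; the line runs along the case's y
- lid_bar (a point): middle of the lid's handle bar: round steel, 10 mm thick, along the case's y, free over 100 mm, 39 mm out from the lid's front edge. It lies 185 mm from the hinge along the lid and, lid shut, 15 mm above the hinge line (57 mm above the worktop). Pinch it from above across x; it turns in the fingers as the lid swings. Lid: 36 mm deep shell, screen inside.
- divider: loose white divider tray of 0.22 kg, plate 120 (x) by 200 (y) by 6 mm; origin at the centre of its underside, z up. In its middle stands a grip rib 12 mm thick (x), 70 mm long (y), its top 34 mm above the underside. Left and right of it are two troughs along y.
- trough0 (a point): centre of the floor of the trough at x = -38 mm of the divider, 6 mm above its underside; inside 21 mm (x) by 130 mm (y), walls 5 mm high
- trough1 (a point): the same for the trough at x = +38 mm
- specimen_0: resin-mounted metal specimen: upright round puck 30 mm across, 18 mm high, about 25 g, the colour of its resin means nothing; origin at the centre of its underside, z up its axis. May be absent (None).
- specimen_1: resin-mounted metal specimen: upright round puck 30 mm across, 18 mm high, about 25 g, the colour of its resin means nothing; origin at the centre of its underside, z up its axis. May be absent (None).
- specimen_2: resin-mounted metal specimen: upright round puck 30 mm across, 18 mm high, about 25 g, the colour of its resin means nothing; origin at the centre of its underside, z up its axis. May be absent (None).
- specimen_3: resin-mounted metal specimen: upright round puck 30 mm across, 18 mm high, about 25 g, the colour of its resin means nothing; origin at the centre of its underside, z up its axis. May be absent (None).
- specimen_4: resin-mounted metal specimen: upright round puck 30 mm across, 18 mm high, about 25 g, the colour of its resin means nothing; origin at the centre of its underside, z up its axis. May be absent (None).
- paste_0: syringe of polishing paste lying on the worktop: 16 mm wide, 17 mm high, 123 mm long along its own y, about 30 g; it behaves like a bar and does not roll; origin under its middle. May be absent (None).
- paste_1: syringe of polishing paste lying on the worktop: 16 mm wide, 17 mm high, 123 mm long along its own y, about 30 g; it behaves like a bar and does not roll; origin under its middle. May be absent (None).
- petri_dish: bystander: open plastic dish, 70 mm across, 14 mm high
- tape_roll: bystander: roll of tape lying flat, 98 mm across, 25 mm high
- holder: bystander: round metal specimen holder, 120 mm across, 33 mm high

How it is judged:
By the outcome, as a careful person would: the job done as asked, in the order asked, and still so for the second after the job is handed in, with the robot touching nothing.
Of specimen_0, specimen_1, specimen_2, specimen_3, specimen_4 only 3 to 5 are there at a start; the rules pass over those that are not, and their reading is None.
Of paste_0, paste_1 only 1 to 2 are there at a start; the rules pass over those that are not, and their reading is None.
At some moment in a run one of specimen_0, specimen_1, specimen_2, specimen_3, specimen_4, paste_0, paste_1, divider may be knocked a few centimetres aside while the robot is not near it.
Once in a run the grip may slacken for a moment while it holds something.
It also fails if it takes over 210 s, if anything falls off the work surface, if the arm or the gripper's body presses on something with over 40 N, if the wrist force passes 120 N, or if a joint passes its speed limit or range.

## Working session

There is one attempt and no reset: what is moved stays moved. The work goes in short steps, Python scripts to look and compute and a tool call to move; the robot and the scene stay as the last step left them, time stands still between calls to the robot, and variables do not carry over. Pictures are saved under pics/ and viewed, at most 14 in all, crops included, and the job is handed in when it is done.

Besides the shell and the picture viewer there is one more tool, called after ">>>" by a JSON object that holds its "name" and its "arguments". move_arm: Moves the arm, as the interface text tells. Its arguments: {"type":"object","properties":{"targets":{"type":"array","items":{"type":"array"}},"grip":{"type":"number"},"newtons":{"type":"number"}},"required":["targets"]}

```bash
mkdir -p pics; cat > h.py <<'E'
import numpy as np, cv2
from plant import r
def grab(n,save=None):
    im,d=r.grab_frame(n)
    np.savez('%s.npz'%n,im=im,d=d)
    if save: cv2.imwrite('pics/'+save,im[:,:,::-1])
    return im,d
def cloud(n,d):
    c=r.calibration(n); v,u=np.mgrid[:d.shape[0],:d.shape[1]]
    P=np.stack([(u-c['cx'])/c['fx']*d,(v-c['cy'])/c['fy']*d,d],-1)
    return (P-np.array(c['t']))@np.array(c['R'])   # R^T (P-t)
def proj(n,X):
    c=r.calibration(n); p=np.array(c['R'])@np.array(X)+np.array(c['t'])
    return c['fx']*p[0]/p[2]+c['cx'],c['fy']*p[1]/p[2]+c['cy']
E
python3 - <<'E'
from h import *
for n in('top','scene'):
    grab(n,n+'1.png'); c=r.calibration(n); print(n,-np.array(c['R']).T@np.array(c['t']),c['fx'],np.round(c['R'],2).tolist())
s=r.get_state(); print({k:np.round(v,3).tolist() for k,v in s.items()})
E
```

```text
top [0.3074169  0.00169082 1.4260641 ] 456.9048721529032 [[0.02, -1.0, 0.0], [-0.98, -0.02, -0.18], [0.18, 0.0, -0.98]]
scene [-0.10100817  0.43573266  0.98324367] 440.82216342189815 [[-0.55, -0.83, 0.01], [-0.64, 0.41, -0.65], [0.54, -0.37, -0.76]]
{'time': 0.1, 'qpos': [1.118, 0.478, 0.022, 1.556, -0.012, 1.109, -0.083], 'qvel': [0.0, -0.001, 0.001, -0.004, -0.001, 0.0, 0.0], 'effort': [0.005, -59.776, 1.614, -28.195, 0.013, 0.005, 0.0], 'ee_pos': [0.228, -0.635, 0.203], 'tcp_rot': [-3.14, 0.0, 0.345], 'force': [-0.535, 0.052, 0.376], 'wrist_torque': [-0.027, 0.031, 0.004], 'gripper_force': 0.0, 'finger_gap': 0.085}
```

View pics/top1.png

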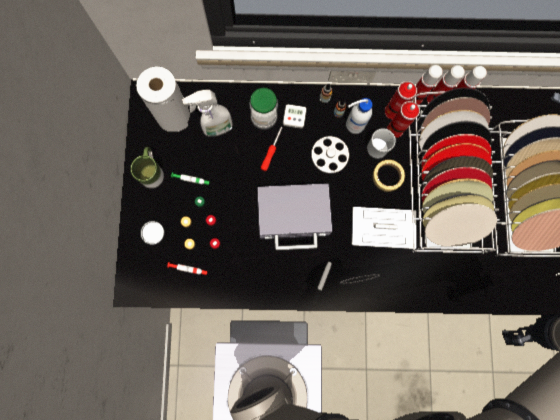

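View pics/scene1.png

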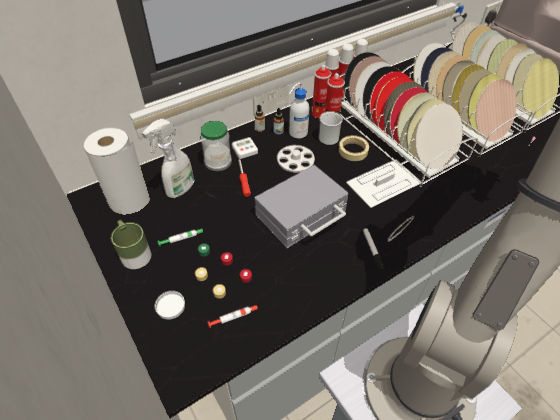

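Top view: the case is at (295,212) with its bar at (296,245), the divider at (383,227), and the dish at (152,233). There are five pucks, at (199,202), (186,222), (210,220), (190,244) and (215,243), and two syringes, at (190,180) and (188,269). Next I measure them.

```bash
cat >> h.py <<'E'
def blobs(n,d,box,zlo,zhi,minpx=25):
    """connected regions with zlo<z<zhi inside the world box (x0,x1,y0,y1): minAreaRect in mm"""
    W=cloud(n,d); X,Y,Z=W[...,0],W[...,1],W[...,2]
    m=((d>0)&(X>box[0])&(X<box[1])&(Y>box[2])&(Y<box[3])&(Z>zlo)&(Z<zhi)).astype(np.uint8)
    k,L,st,ce=cv2.connectedComponentsWithStats(m,connectivity=4)
    for i in range(1,k):
        if st[i,4]<minpx: continue
        p=W[L==i]; (c,s,a)=cv2.minAreaRect((p[:,:2]*1000).astype(np.float32))
        if s[0]>s[1]: s,a=s[::-1],a+90   # a: angle of short side(x) -> long side = a+90
        a=(a+90)%180-90
        print(n,'px',ce[i].round().astype(int),'n',st[i,4],'ctr mm',np.round(c,1),'mean',(p[:,:2].mean(0)*1000).round(1),'size',np.round(s,1),'ang',round(a,1),'z med/max',(np.median(p[:,2])*1000).round(1),(p[:,2].max()*1000).round(1))
E
python3 - <<'E'
from h import *
for n in('top','scene'):
    f=np.load(n+'.npz'); d=f['d']; W=cloud(n,d)
    for px in ([(250,190),(250,270),(240,290)] if n=='top' else [(220,270),(330,200)]): print(px,W[px].round(4))
    blobs(n,d,(.35,.95,.15,.6),.008,.03)
    blobs(n,d,(.35,.95,-.3,-.05),.003,.05,100)
    blobs(n,d,(.35,.95,-.2,.2),.04,.1,100)
E
```

```text
(250, 190) [0.429  0.2523 0.0011]
(250, 270) [0.4342 0.0029 0.0008]
(240, 290) [ 0.4674 -0.0593 -0.0054]
top px [119 184] n 408 ctr mm [649.5 482.8] mean [633.5 482.9] size [  5.8 594.4] ang 89.9 z med/max 19.4 29.9
top px [177 127] n 53 ctr mm [822.5 315.4] mean [822.4 310.8] size [14.8 77.3] ang 12.5 z med/max 17.7 29.9
top px [220 132] n 32 ctr mm [808.  171.3] mean [808.3 171.1] size [ 5. 47.] ang 21.2 z med/max 21.5 29.7
top px [145 170] n 130 ctr mm [680.  403.5] mean [680.8 404.9] size [30.8 62.3] ang 46.4 z med/max 13.6 29.8
top px [156 182] n 44 ctr mm [639.5 369.9] mean [638.4 366.8] size [18.3 63.6] ang 35.0 z med/max 19.3 29.9
top px [193 179] n 142 ctr mm [654.2 252. ] mean [654.2 251.9] size [ 17.1 104.8] ang -11.0 z med/max 15.6 24.9
top px [199 201] n 75 ctr mm [583. 228.] mean [582.5 227.9] size [26.7 28. ] ang 29.4 z med/max 19.0 26.0
top px [211 219] n 80 ctr mm [524.6 190.3] mean [524.2 190.3] size [28.8 29.1] ang 88.1 z med/max 17.7 26.7
top px [186 221] n 78 ctr mm [519.2 268.6] mean [518.  267.6] size [28.5 29. ] ang -10.8 z med/max 19.1 28.3
top px [215 243] n
[... 3396 characters left out ...]
med/max 9.4 35.3
scene px [365 192] n 366 ctr mm [ 510.6 -275. ] mean [ 507.2 -277.3] size [ 49.7 119.1] ang -89.8 z med/max 5.7 12.3
scene px [324 219] n 242 ctr mm [ 476.8 -104.4] mean [475.3 -98.6] size [  9.9 108.6] ang 4.2 z med/max 28.0 49.8
scene px [259 115] n 128 ctr mm [ 930.8 -166.5] mean [ 929.8 -165.6] size [27.7 30.4] ang -34.0 z med/max 62.8 99.6
scene px [217 153] n 381 ctr mm [844.   40.2] mean [836.6  43.4] size [43.1 83.4] ang -22.5 z med/max 69.9 99.8
scene px [183 175] n 304 ctr mm [808.9 165.1] mean [805.1 169.8] size [16.8 72.8] ang 22.0 z med/max 71.4 100.0
scene px [302 202] n 4026 ctr mm [526.  -69.9] mean [528.9 -58.9] size [194.7 219.1] ang 4.0 z med/max 79.3 88.2
```

```bash
python3 - <<'E'
from h import *
for n in('top','scene'):
    f=np.load(n+'.npz'); d=f['d']; W=cloud(n,d)
    # worktop plane check near work
    m=(d>0)&(W[...,0]>.36)&(W[...,0]<.75)&(abs(W[...,1])<.4)&(abs(W[...,2])<.006)
    p=W[m]; A=np.c_[p[:,:2],np.ones(len(p))]; print(n,'table z',np.round(np.linalg.lstsq(A,p[:,2],rcond=None)[0],4))
    m=(d>0)&(W[...,0]>.44)&(W[...,0]<.66)&(W[...,1]>-.2)&(W[...,1]<.07)&(W[...,2]>.066)&(W[...,2]<.1)
    p=W[m]; A=np.c_[p[:,:2],np.ones(len(p))]; co=np.linalg.lstsq(A,p[:,2],rcond=None)[0]
    print('lid plane',co.round(4),'tilt deg',np.degrees(np.arctan(np.hypot(co[0],co[1]))).round(2),'resid',np.std(A@co-p[:,2]).round(4))
    R=cv2.minAreaRect((p[:,:2]*1000).astype(np.float32)); print(R, cv2.boxPoints(R).round(1).tolist(), p[:,:2].mean(0))
    m=(d>0)&(W[...,0]>.36)&(W[...,0]<.47)&(W[...,1]>-.14)&(W[...,1]<.03)&(W[...,2]>.035)&(W[...,2]<.09)
    p=W[m]; q=p[p[:,0]<.457]; R=cv2.minAreaRect((q[:,:2]*1000).astype(np.float32)); print('bar',len(q),R,np.median(q,0).round(4))
    blobs(n,d,(.4,.62,-.42,-.15),.018,.05,15); blobs(n,d,(.4,.62,-.42,-.15),.0025,.05,100)
f=np.load('top.npz')['im']; s=np.load('scene.npz')['im']
a=cv2.resize(f[175:275,250:440],None,fx=4,fy=4,interpolation=2)[:,:,::-1]
cv2.imwrite('pics/crop1.png',a)
E
```

```text
top table z [0.0002 0.0003 0.0005]
lid plane [-0.0121  0.0001  0.0877] tilt deg 0.7 resid 0.0039
((533.1561889648438, -68.09251403808594), (188.70436096191406, 216.3882293701172), 3.826686143875122) [[431.79998779296875, 33.599998474121094], [446.20001220703125, -182.3000030517578], [634.5, -169.6999969482422], [620.0999755859375, 46.20000076293945]] [ 0.54748271 -0.06689499]
bar 163 ((445.3090515136719, -74.0828857421875), (21.36772346496582, 125.06204986572266), 0.4832841157913208) [ 0.4414 -0.0687  0.0693]
top px [386 226] n 97 ctr mm [ 513.8 -353.8] mean [ 513.  -352.6] size [13.1 69.7] ang -1.4 z med/max 32.4 42.3
top px [379 227] n 1849 ctr mm [ 513.9 -334.3] mean [ 513.3 -335.9] size [130.6 171.4] ang 0.0 z med/max 7.1 42.3
scene table z [-0.0013 -0.0005  0.0002]
lid plane [-0.013  -0.0049  0.0862] tilt deg 0.8 resid 0.0037
((529.6466064453125, -69.71170806884766), (187.371826171875, 219.02101135253906), 3.9515342712402344) [[428.6000061035156, 33.099998474121094], [443.70001220703125, -185.39999389648438], [630.7000122070312, -172.5], [615.5999755859375, 46.0]] [ 0.53806287 -0.06242673]
bar 203 ((440.7948303222656, -74.92526245117188), (125.58097839355469, 31.91203498840332), 89.87469482421875) [ 0.4351 -0.0685  0.0678]
scene px [385 177] n 109 ctr mm [ 507.4 -354.4] mean [ 506.  -353.5] size [12.9 70.7] ang -3.5 z med/max 30.5 36.2
scene px [343 206] n 37 ctr mm [ 480.2 -166.5] mean [ 479.9 -168.5] size [ 6.8 28.1] ang 9.5 z med/max 37.7 49.7
scene px [379 185] n 1401 ctr mm [ 509.2 -334.9] mean [ 505.  -334.1] size [123.5 169.8] ang -1.3 z med/max 6.1 36.2
```

View pics/crop1.png

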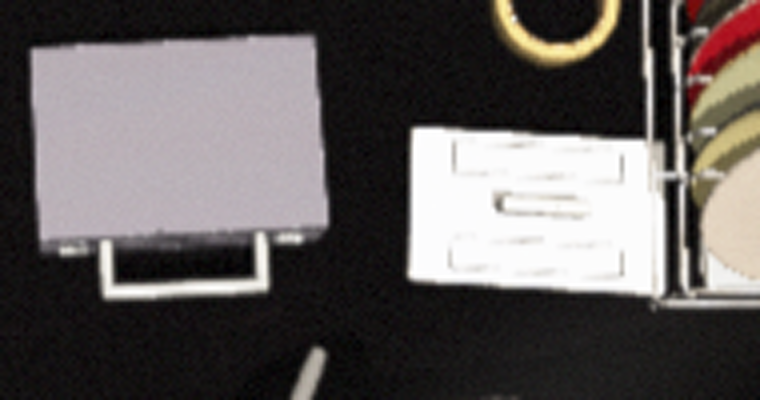

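```bash
cat >> h.py <<'E'
def ray(n,u,v,z):
    c=r.calibration(n); R=np.array(c['R']); o=-R.T@np.array(c['t'])
    g=R.T@np.array([(u-c['cx'])/c['fx'],(v-c['cy'])/c['fy'],1]); return (o+g*(z-o[2])/g[2]).round(4)
E
python3 - <<'E'
from h import *
print(ray('top',276.5,247.7,.064),ray('top',316.8,246.3,.064))
f=np.load('scene.npz'); a=cv2.resize(f['im'][190:250,260:360],None,fx=7,fy=7,interpolation=2)[:,:,::-1]
cv2.imwrite('pics/crop2.png',a)
E
```

```text
[ 0.4358 -0.0164  0.064 ] [ 0.4425 -0.1366  0.064 ]
```

View pics/crop2.png

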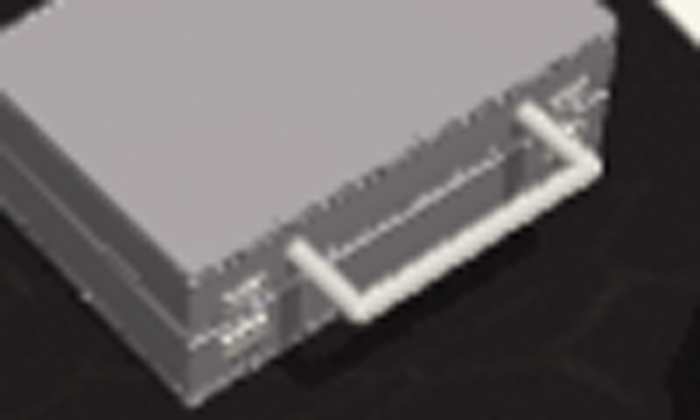

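>>> {"name": "move_arm", "arguments": {"targets": [[[0,0,5],0.15],[[0,0,2],0.15],[[3,4,0],0.15],[[3,4,0],0.15],[[3,4,0],0.15]], "grip": -0.3, "newtons": 60}}

```text
time: 0.6
ee_pos: [0.3187, -0.5137, 0.2739]
tcp_rot: [-3.141, -0.0, 1.1]
force: [1.1, 0.2, -0.3]
finger_gap: 0.0297
gripper_force: 0.0
```

```bash
python3 - <<'E'
from h import *
for z in(.058,.064,.07): print(ray('scene',311.7,234,z),ray('scene',345,213.8,z),ray('top',276.5,247.7,z),ray('top',316.8,246.3,z))
E
```

```text
[ 0.4348 -0.0241  0.058 ] [ 0.4415 -0.1413  0.058 ] [ 0.4364 -0.0164  0.058 ] [ 0.4431 -0.1372  0.058 ]
[ 0.4313 -0.0211  0.064 ] [ 0.4379 -0.1375  0.064 ] [ 0.4358 -0.0164  0.064 ] [ 0.4425 -0.1366  0.064 ]
[ 0.4278 -0.0181  0.07  ] [ 0.4344 -0.1338  0.07  ] [ 0.4352 -0.0163  0.07  ] [ 0.4419 -0.136   0.07  ]
```

>>> {"name": "move_arm", "arguments": {"targets": [[[2,5,-1],0.15],[[2,5,-1],0.15],[[2,5,-1],0.15],[[2,5,-1],0.076],[[2,5,-1],0]]}}

```text
time: 1.1
ee_pos: [0.4095, -0.2851, 0.228]
tcp_rot: [-3.141, 0.0, 1.623]
force: [1.2, 0.4, 0.2]
finger_gap: 0.0296
gripper_force: 0.0
```

>>> {"name": "move_arm", "arguments": {"targets": [[[0.4,5,-1],0],[[0.4,5,-1],0],[[0.4,5,-1],0],[[0.4,3.5,-1],0],[[0.2,0.2,0],0]]}}

```text
time: 1.6
ee_pos: [0.4263, -0.0985, 0.1881]
tcp_rot: [-3.14, -0.002, 1.628]
force: [0.3, -0.5, 0.0]
finger_gap: 0.0299
gripper_force: 0.0
```

>>> {"name": "move_arm", "arguments": {"targets": [[[1.1,2.1,0],0.005],[[0,0,-4],0],[[0,0,-4],0],[[0,0,-3],0],[[0,0,0],0]]}}

```text
time: 2.1
ee_pos: [0.4349, -0.0828, 0.0759]
tcp_rot: [-3.134, -0.002, 1.625]
force: [-0.2, 0.7, -0.0]
finger_gap: 0.0296
gripper_force: 0.0
```

>>> {"name": "move_arm", "arguments": {"targets": [[[0,0,-1.2],0],[[0,0,-1.2],0],[[0,0,-0.9],0],[[0,0,0],0]]}}

```text
time: 2.5
ee_pos: [0.4378, -0.0825, 0.0455]
tcp_rot: [-3.141, -0.0, 1.626]
force: [0.4, -0.8, -0.4]
finger_gap: 0.0298
gripper_force: 0.0
```

>>> {"name": "move_arm", "arguments": {"targets": [[[0,0,0],0],[[0,0,0],0],[[0,0,0],0],[[0,0,0],0]], "grip": -1, "newtons": 40}}

```text
time: 2.9
ee_pos: [0.4385, -0.0825, 0.0465]
tcp_rot: [3.141, 0.0, 1.626]
force: [-0.1, 0.8, 0.7]
finger_gap: 0.0
gripper_force: 0.0
```

```bash
python3 - <<'E'
from h import *
grab('scene','s2.png'); grab('top','t2.png')
im=np.load('scene.npz')['im']; im2=np.load('top.npz')['im']
a=cv2.resize(im[130:270,250:390],(560,560),interpolation=2)
cv2.imwrite('pics/c3.png',a[:,:,::-1])
E
```

```text
(no output)
```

View pics/c3.png

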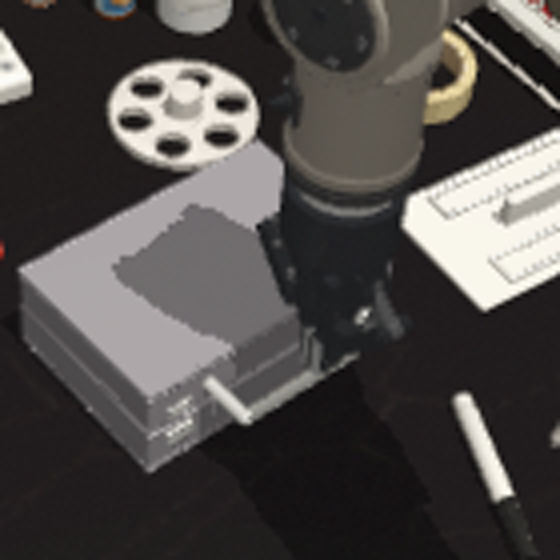

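Gap 0: the fingers missed the bar, so I look closer.

```bash
python3 - <<'E'
from h import *
im=np.load('scene.npz')['im']; im2=np.load('top.npz')['im']
X=r.get_state()['ee_pos']; print(X)
for n in('scene','top'):
  print(n,proj(n,X),proj(n,X+np.array([0,0,.03])))
a=cv2.resize(im[190:250,300:360],(480,480),interpolation=2)
b=cv2.resize(im2[220:260,270:310],(320,320),interpolation=2)
c=np.zeros((480,800,3),np.uint8); c[:,:480]=a; c[:320,480:]=b
cv2.imwrite('pics/c4.png',c[:,:,::-1])
E
```

```text
[ 0.43835609 -0.08246999  0.0463458 ]
scene (np.float64(328.16488669735975), np.float64(226.36110229153587)) (np.float64(329.20499117469467), np.float64(219.37540328345565))
top (np.float64(298.29804635002694), np.float64(247.8519609423918)) (np.float64(298.92592611822374), np.float64(246.9029875022072))
```

View pics/c4.png

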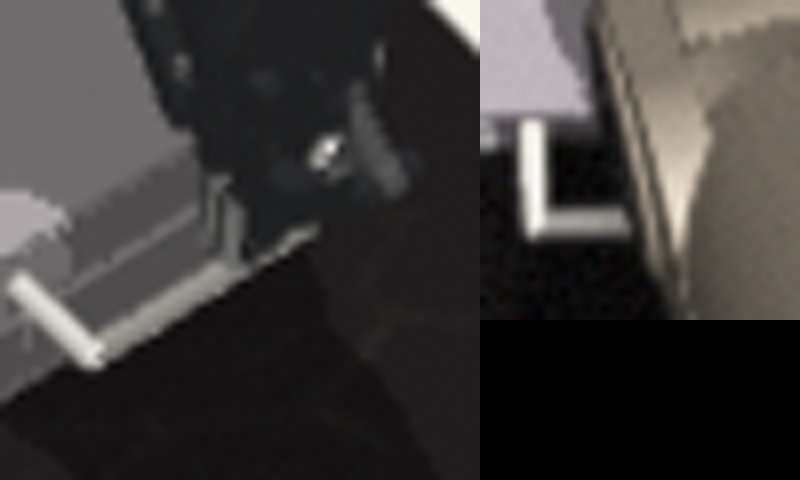

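```bash
python3 - <<'E'
from h import *
f=np.load('scene.npz'); W=cloud('scene',f['d'])
for u,v in [(314,233),(316,232),(318,230.5),(320,229),(322,227.5),(324,226),(326,224.5),(328,223),(332,222),(335,220.5),(337,219.5)]:
    print('bar',u,v,[W[int(round(v))+k,u].round(3).tolist() for k in(-1,0,1)])
print('col scan 329'); 
for v in range(206,228): print(v,[W[v,u].round(3).tolist() for u in (327,329,331)],f['im'][v,329])
g=np.load('top.npz'); W=cloud('top',g['d'])
for u in(279,282,285,287): print([W[v,u].round(3).tolist() for v in(246,247,248,249)])
E
```

```text
bar 314 233 [[0.431, -0.028, 0.068], [0.428, -0.026, 0.068], [0.426, -0.024, 0.067]]
bar 316 232 [[0.429, -0.033, 0.071], [0.429, -0.033, 0.067], [0.428, -0.033, 0.063]]
bar 318 230.5 [[0.433, -0.042, 0.068], [0.432, -0.042, 0.066], [0.429, -0.039, 0.067]]
bar 320 229 [[0.434, -0.05, 0.066], [0.431, -0.048, 0.066], [0.427, -0.045, 0.069]]
bar 322 227.5 [[0.434, -0.057, 0.066], [0.431, -0.054, 0.068], [0.43, -0.054, 0.063]]
bar 324 226 [[0.434, -0.062, 0.071], [0.433, -0.062, 0.068], [0.431, -0.061, 0.066]]
bar 326 224.5 [[0.439, -0.073, 0.067], [0.434, -0.069, 0.071], [0.431, -0.067, 0.07]]
bar 328 223 [[0.429, -0.071, 0.083], [0.43, -0.072, 0.077], [0.43, -0.073, 0.072]]
bar 332 222 [[0.423, -0.079, 0.088], [0.424, -0.08, 0.082], [0.431, -0.088, 0.065]]
bar 335 220.5 [[0.424, -0.09, 0.088], [0.423, -0.089, 0.086], [0.431, -0.098, 0.067]]
bar 337 219.5 [[0.434, -0.107, 0.066], [0.433, -0.107, 0.063], [0.467, -0.142, -0.001]]
col scan 329
206 [[0.439, -0.068, 0.139], [0.429, -0.066, 0.151], [0.422, -0.066, 0.158]] [30 30 32]
207 [[0.439, -0.069, 0.134], [0.428, -0.065, 0.148], [0.42, 
[... 1469 characters left out ...]
077, 0.069], [0.468, -0.12, -0.0]] [123 121 115]
225 [[0.431, -0.071, 0.068], [0.431, -0.078, 0.064], [0.465, -0.119, -0.001]] [58 55 53]
226 [[0.429, -0.069, 0.067], [0.465, -0.111, -0.0], [0.462, -0.116, -0.001]] [21 18 20]
227 [[0.465, -0.104, -0.0], [0.461, -0.108, 0.002], [0.46, -0.115, -0.002]] [21 16 19]
[[0.441, -0.024, 0.069], [0.437, -0.024, 0.073], [0.434, -0.024, 0.071], [0.438, -0.025, 0.004]]
[[0.441, -0.033, 0.069], [0.437, -0.033, 0.073], [0.435, -0.033, 0.07], [0.438, -0.035, -0.003]]
[[0.441, -0.041, 0.069], [0.437, -0.041, 0.075], [0.435, -0.042, 0.064], [0.438, -0.044, 0.003]]
[[0.441, -0.048, 0.064], [0.438, -0.048, 0.067], [0.435, -0.047, 0.071], [0.439, -0.05, -0.005]]
```

>>> {"name": "move_arm", "arguments": {"targets": [[[0,0,1],0],[[0,0,1],0],[[0,0,2],0],[[0,0,2],0],[[0,0,0],0]]}}

```text
time: 3.5
ee_pos: [0.4404, -0.0826, 0.1092]
tcp_rot: [3.136, 0.001, 1.626]
force: [-0.1, -0.1, -0.4]
finger_gap: -0.0005
gripper_force: 0.0
```

```bash
python3 - <<'E'
from h import *
grab('scene'); f=np.load('scene.npz'); im=f['im']
s=r.get_state();X=s['ee_pos']; print(X,s['finger_gap'],proj('scene',X))
a=cv2.resize(im[170:250,290:370],(560,560),interpolation=2)
u,v=proj('scene',X); cv2.circle(a,(int((u-290)*7+3),int((v-170)*7+3)),4,(255,0,0),1)
a=cv2.convertScaleAbs(a,alpha=2,beta=0)
cv2.imwrite('pics/c5.png',a[:,:,::-1])
E
```

```text
[ 0.43946244 -0.08269611  0.10783641] -0.00015054082153782085 (np.float64(330.15143629836996), np.float64(211.43229463624226))
```

View pics/c5.png

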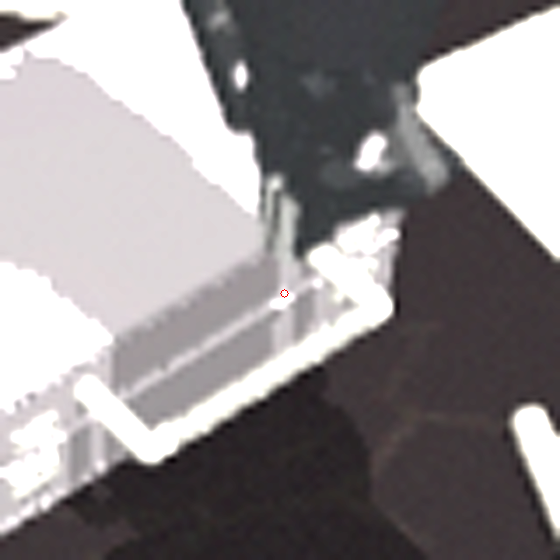

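```bash
python3 - <<'E'
from h import *
f=np.load('scene.npz'); W=cloud('scene',f['d'])
for v in range(196,222): print(v,[W[v,u].round(3).tolist() for u in range(327,336)])
E
```

```text
196 [[0.45, -0.075, 0.162], [0.444, -0.072, 0.171], [0.44, -0.071, 0.174], [0.435, -0.07, 0.179], [0.431, -0.069, 0.184], [0.429, -0.071, 0.184], [0.424, -0.07, 0.19], [0.422, -0.071, 0.19], [0.425, -0.077, 0.184]]
197 [[0.449, -0.074, 0.161], [0.442, -0.071, 0.169], [0.438, -0.07, 0.173], [0.437, -0.073, 0.172], [0.43, -0.069, 0.181], [0.427, -0.07, 0.183], [0.423, -0.069, 0.188], [0.424, -0.074, 0.183], [0.425, -0.078, 0.18]]
198 [[0.45, -0.075, 0.155], [0.442, -0.071, 0.165], [0.438, -0.071, 0.168], [0.434, -0.07, 0.173], [0.43, -0.07, 0.177], [0.43, -0.073, 0.175], [0.425, -0.072, 0.18], [0.424, -0.074, 0.179], [0.423, -0.077, 0.179]]
199 [[0.451, -0.076, 0.15], [0.443, -0.072, 0.16], [0.439, -0.072, 0.164], [0.436, -0.072, 0.167], [0.433, -0.073, 0.169], [0.425, -0.069, 0.179], [0.429, -0.077, 0.17], [0.424, -0.074, 0.177], [0.422, -0.076, 0.177]]
200 [[0.447, -0.073, 0.151], [0.441, -0.071, 0.158], [0.437, -0.07, 0.163], [0.434, -0.071, 0.165], [0.431, -0.072, 0.168], [0.433, -0.077, 0.163], [0.429, -0.076, 0.167], [0.425, -0.076, 0.17], [0.424, -0.079, 0.17]]
201 [[0.445, -0.0
[... 3876 characters left out ...]
], [0.44, -0.101, 0.068], [0.438, -0.102, 0.069]]
219 [[0.476, -0.11, 0.02], [0.475, -0.113, 0.02], [0.473, -0.115, 0.02], [0.476, -0.122, 0.013], [0.475, -0.125, 0.012], [0.44, -0.094, 0.069], [0.437, -0.095, 0.071], [0.436, -0.098, 0.07], [0.435, -0.1, 0.069]]
220 [[0.474, -0.108, 0.019], [0.475, -0.113, 0.015], [0.475, -0.117, 0.013], [0.478, -0.124, 0.005], [0.439, -0.09, 0.068], [0.437, -0.092, 0.069], [0.435, -0.094, 0.07], [0.434, -0.096, 0.069], [0.432, -0.098, 0.07]]
221 [[0.476, -0.111, 0.011], [0.477, -0.116, 0.007], [0.439, -0.084, 0.068], [0.437, -0.085, 0.069], [0.436, -0.088, 0.068], [0.434, -0.09, 0.069], [0.433, -0.092, 0.069], [0.432, -0.095, 0.068], [0.432, -0.099, 0.065]]
```

The visible fingertips sit about 27 mm above the reported TCP, which fits the miss. I'll check with a gentle touch on the bare worktop.

>>> {"name": "move_arm", "arguments": {"targets": [[[0,5,2],0],[[0,5,0],0],[[0,4,0],0],[[0,0,-4],0],[[0,0,-4],0]]}}

```text
time: 4.05
ee_pos: [0.4392, 0.0557, 0.0444]
tcp_rot: [3.138, -0.001, 1.629]
force: [0.3, -1.8, -0.5]
finger_gap: -0.0003
gripper_force: 0.0
```

>>> {"name": "move_arm", "arguments": {"targets": [[[0,0,-1.5],0],[[0,0,-1],0],[[0,0,-0.5],0],[[0,0,0],0],[[0,0,0],0]]}}

```text
time: 4.55
ee_pos: [0.4389, 0.0541, 0.0154]
tcp_rot: [3.14, -0.0, 1.625]
force: [-0.3, 0.2, 0.4]
finger_gap: -0.0003
gripper_force: 0.0
```

```bash
python3 - <<'E'
from h import *
grab('scene'); grab('top'); s=r.get_state();X=s['ee_pos']; print(X.round(4),np.round(s['qpos'],3),s['force'].round(2))
for n in('scene','top'):
    u,v=proj(n,X); print(n,u,v)
f=np.load('scene.npz'); im=f['im']; u,v=proj('scene',X); u0,v0=int(u)-40,int(v)-50
a=cv2.resize(im[v0:v0+80,u0:u0+80],(560,560),interpolation=2); a=cv2.convertScaleAbs(a,alpha=2)
cv2.circle(a,(int((u-u0)*7+3),int((v-v0)*7+3)),4,(255,0,0),1); cv2.imwrite('pics/c6.png',a[:,:,::-1])
W=cloud('scene',f['d']); m=(abs(W[...,0]-X[0])<.03)&(abs(W[...,1]-X[1])<.03)&(W[...,2]>.01)&(W[...,2]<.2); print('lowest',np.percentile(W[m][:,2],[0,1,3,10]),W[m][W[m][:,2]<np.percentile(W[m][:,2],5)].mean(0))
E
```

```text
[0.439  0.054  0.0155] [ 0.178  0.451 -0.523  2.214  0.418  0.568 -0.603] [-0.2  -0.93  0.87]
scene 285.8212426755912 255.44007586240852
top 253.51807933475388 247.68061467119614
lowest [0.04209294 0.0479425  0.05235197 0.06007592] [0.43111506 0.06295317 0.0503007 ]
```

View pics/c6.png

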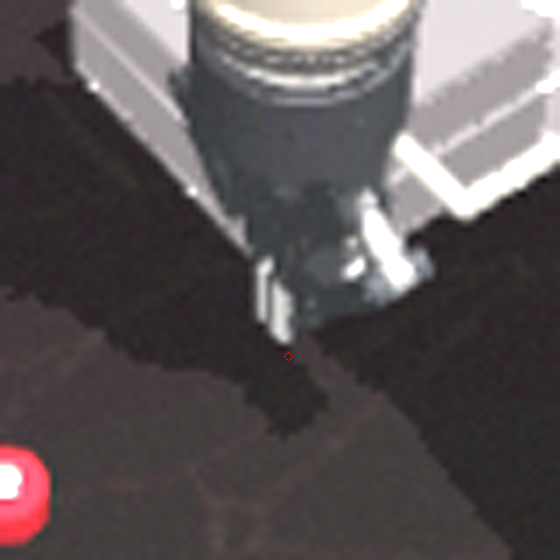

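>>> {"name": "move_arm", "arguments": {"targets": [[[0,0,-0.7],0],[[0,0,-0.5],0],[[0,0,-0.3],0],[[0,0,0],0]]}}

```text
time: 5.05
ee_pos: [0.4377, 0.054, -0.0008]
tcp_rot: [-3.141, 0.0, 1.626]
force: [0.4, -0.0, -0.3]
finger_gap: 0.0
gripper_force: 0.0
```

>>> {"name": "move_arm", "arguments": {"targets": [[[0,0,-0.2],0],[[0,0,-0.2],0],[[0,0,-0.2],0],[[0,0,0],0]]}}

```text
time: 5.45
ee_pos: [0.438, 0.054, -0.0065]
tcp_rot: [-3.141, 0.0, 1.626]
force: [-0.2, 0.2, 0.3]
finger_gap: 0.0002
gripper_force: 0.0
```

>>> {"name": "move_arm", "arguments": {"targets": [[[0,0,-0.2],0],[[0,0,-0.2],0],[[0,0,-0.2],0],[[0,0,0],0]]}}

```text
time: 5.85
ee_pos: [0.438, 0.054, -0.0126]
tcp_rot: [-3.141, 0.0, 1.626]
force: [0.9, -0.2, -0.6]
finger_gap: -0.0006
gripper_force: 0.0
```

>>> {"name": "move_arm", "arguments": {"targets": [[[0,0,-0.2],0],[[0,0,0],0],[[0,0,-0.2],0],[[0,0,0],0]]}}

```text
time: 6.25
ee_pos: [0.4381, 0.054, -0.0165]
tcp_rot: [-3.141, 0.0, 1.626]
force: [-0.4, -1.3, 0.1]
finger_gap: 0.0
gripper_force: 0.0
```

>>> {"name": "move_arm", "arguments": {"targets": [[[0,0,-0.2],0],[[0,0,0],0],[[0,0,0],0]]}}

```text
time: 6.55
ee_pos: [0.4381, 0.054, -0.0183]
tcp_rot: [-3.141, -0.0, 1.626]
force: [-0.6, 0.1, -0.1]
finger_gap: 0.0
gripper_force: 0.0
```

>>> {"name": "move_arm", "arguments": {"targets": [[[0,0,-0.2],0],[[0,0,0],0],[[0,0,-0.1],0],[[0,0,0],0]]}}

```text
time: 6.95
ee_pos: [0.4381, 0.054, -0.0214]
tcp_rot: [-3.141, 0.0, 1.626]
force: [0.1, 1.3, 0.8]
finger_gap: -0.0004
gripper_force: 0.0
```

>>> {"name": "move_arm", "arguments": {"targets": [[[0,0,-0.1],0],[[0,0,0],0],[[0,0,-0.1],0],[[0,0,0],0]]}}

```text
time: 7.35
ee_pos: [0.4381, 0.054, -0.0234]
tcp_rot: [-3.141, -0.0, 1.626]
force: [0.2, 0.8, -0.6]
finger_gap: 0.0001
gripper_force: 0.0
```

>>> {"name": "move_arm", "arguments": {"targets": [[[0,0,-0.1],0],[[0,0,0],0],[[0,0,-0.1],0],[[0,0,0],0]]}}

```text
time: 7.75
ee_pos: [0.4381, 0.054, -0.0254]
tcp_rot: [-3.141, 0.0, 1.626]
force: [0.9, 0.1, 0.8]
finger_gap: -0.0
gripper_force: 0.0
```

```bash
python3 - <<'E'
from h import *
grab('scene'); grab('top'); s=r.get_state();X=s['ee_pos']; print(X.round(4),np.round(s['qpos'],3),s['force'].round(2))
for n in('scene','top'):
  f=np.load(n+'.npz');W=cloud(n,f['d']); m=(abs(W[...,0]-X[0])<.03)&(abs(W[...,1]-X[1])<.03)&(W[...,2]>.01)&(W[...,2]<.2); z=W[m][:,2];print('lowest',np.percentile(z,[0,1,3,10]),W[m][z<np.percentile(z,10)].mean(0))
E
```

```text
[ 0.4382  0.054  -0.0253] [ 0.117  0.528 -0.454  2.231  0.499  0.479 -0.678] [ 0.26  0.25 -0.49]
lowest [0.01050165 0.01253829 0.01587123 0.0294898 ] [0.43033884 0.06179662 0.01990688]Traceback (most recent call last):
  File "<stdin>", line 4, in <module>
    return _quantile_unchecked(
        a, q, axis, out, overwrite_input, method, keepdims, weights)
    return _ureduce(a,
                    func=_quantile_ureduce_func,
    ...<5 lines>...
                    overwrite_input=overwrite_input,
                    method=method)
    r = func(a, **kwargs)
    result = _quantile(arr,
                       quantiles=q,
    ...<2 lines>...
                       out=out,
                       weights=wgt)
    slices_having_nans = np.isnan(arr[-1, ...])
                                  ~~~^^^^^^^^^
IndexError: index -1 is out of bounds for axis 0 with size 0
```

>>> {"name": "move_arm", "arguments": {"targets": [[[0,0,-0.1],0],[[0,0,0],0],[[0,0,-0.1],0],[[0,0,0],0]]}}

```text
time: 8.25
ee_pos: [0.4382, 0.054, -0.0271]
tcp_rot: [3.141, 0.0, 1.626]
force: [-0.5, 0.0, 5.0]
finger_gap: -0.0001
gripper_force: 2.2
```

>>> {"name": "move_arm", "arguments": {"targets": [[[0,0,-0.1],0],[[0,0,0],0],[[0,0,-0.1],0],[[0,0,0],0]]}}

```text
time: 8.65
ee_pos: [0.4384, 0.054, -0.0273]
tcp_rot: [3.141, 0.002, 1.626]
force: [-9.6, -1.3, 38.5]
finger_gap: 0.0001
gripper_force: 19.0
```

The worktop contact comes at a reported z of −26.5 mm, so true z = reported + 26.5 mm. Now I retry the bar with that offset.

>>> {"name": "move_arm", "arguments": {"targets": [[[0,0,4],0],[[0,0,5],0],[[0,0,3.5],0],[[0,-5,0],0],[[0,-5,0],0]], "grip": -0.3}}

```text
time: 9.15
ee_pos: [0.4396, -0.0463, 0.0974]
tcp_rot: [3.137, 0.001, 1.63]
force: [0.6, -1.8, 0.1]
finger_gap: 0.0296
gripper_force: 0.0
```

>>> {"name": "move_arm", "arguments": {"targets": [[[-0.2,-3.1,0],0],[[0,0,0],0],[[0,0,-3],0],[[0,0,-2],0],[[0,0,0],0]]}}

```text
time: 9.65
ee_pos: [0.4341, -0.0761, 0.0438]
tcp_rot: [-3.137, -0.002, 1.627]
force: [-0.9, -0.1, 0.9]
finger_gap: 0.03
gripper_force: 0.0
```

>>> {"name": "move_arm", "arguments": {"targets": [[[0,0,-1],0],[[0,0,-1],0],[[0,0,-0.6],0],[[0,0,0],0],[[0,0,0],0]]}}

```text
time: 10.15
ee_pos: [0.4363, -0.0769, 0.0198]
tcp_rot: [3.142, -0.0, 1.626]
force: [0.4, -0.3, -0.6]
finger_gap: 0.03
gripper_force: 0.0
```

>>> {"name": "move_arm", "arguments": {"targets": [[[0,0,0],0],[[0,0,0],0],[[0,0,0],0],[[0,0,0],0]], "grip": -1, "newtons": 30}}

```text
time: 10.55
ee_pos: [0.438, -0.0769, 0.0203]
tcp_rot: [3.138, 0.0, 1.626]
force: [5.1, 0.9, -0.1]
finger_gap: 0.0092
gripper_force: 29.8
```

```bash
python3 -c "
import numpy as np
f=lambda t:np.array([-18.5*np.cos(t)+1.5*np.sin(t),18.5*np.sin(t)+1.5*np.cos(t)])
th=np.radians(np.linspace(2.3,110,21)); p=f(th[0])
c=np.zeros(3); p0=p
for t in th[1:]:
    d=f(t)-p0; w=np.array([d[0]*.998,d[0]*.063,d[1]]); s=(w-c).round(1); c=c+s; print(round(np.degrees(t),1),s,c.round(1))
"
```

```text
7.7 [0.3 0.  1.7] [0.3 0.  1.7]
13.1 [0.4 0.  1.7] [0.7 0.  3.4]
18.5 [0.6 0.1 1.6] [1.3 0.1 5. ]
23.8 [0.8 0.  1.6] [2.1 0.1 6.6]
29.2 [0.9 0.1 1.5] [3.  0.2 8.1]
34.6 [1.  0.1 1.4] [4.  0.3 9.5]
40.0 [1.2 0.  1.3] [ 5.2  0.3 10.8]
45.4 [1.3 0.1 1.2] [ 6.5  0.4 12. ]
50.8 [1.4 0.1 1. ] [ 7.9  0.5 13. ]
56.1 [1.4 0.1 1. ] [ 9.3  0.6 14. ]
61.5 [1.6 0.1 0.7] [10.9  0.7 14.7]
66.9 [1.6 0.1 0.7] [12.5  0.8 15.4]
72.3 [1.7 0.1 0.4] [14.2  0.9 15.8]
77.7 [1.7 0.1 0.4] [15.9  1.  16.2]
83.1 [1.7 0.1 0.1] [17.6  1.1 16.3]
88.5 [ 1.8  0.1 -0. ] [19.4  1.2 16.3]
93.8 [ 1.7  0.1 -0.2] [21.1  1.3 16.1]
99.2 [ 1.7  0.1 -0.3] [22.8  1.4 15.8]
104.6 [ 1.7  0.1 -0.5] [24.5  1.5 15.3]
110.0 [ 1.6  0.1 -0.7] [26.1  1.6 14.6]
```

>>> {"name": "move_arm", "arguments": {"targets": [[[0.3,0,1.0],0],[[0.2,0,0.7],0],[[0.4,0,1.7],0],[[0.6,0.1,1.6],0],[[0,0,0],0]], "newtons": 45}}

```text
time: 11.05
ee_pos: [0.451, -0.076, 0.0709]
tcp_rot: [-3.141, 0.001, 1.626]
force: [0.0, -0.1, 2.3]
finger_gap: 0.0087
gripper_force: 45.0
```

>>> {"name": "move_arm", "arguments": {"targets": [[[0.8,0,1.6],0],[[0.9,0.1,1.5],0],[[1.0,0.1,1.4],0],[[1.2,0,1.3],0],[[1.3,0.1,1.2],0]]}}

```text
time: 11.55
ee_pos: [0.4963, -0.0729, 0.1375]
tcp_rot: [-3.127, -0.0, 1.626]
force: [-14.0, 1.8, 4.8]
finger_gap: 0.0081
gripper_force: 44.7
```

```bash
python3 - <<'E'
from h import *
grab('scene','s3.png'); print(r.get_state()['force'])
E
```

```text
[-16.03566045   0.33050914  16.77324222]
```

View pics/s3.png

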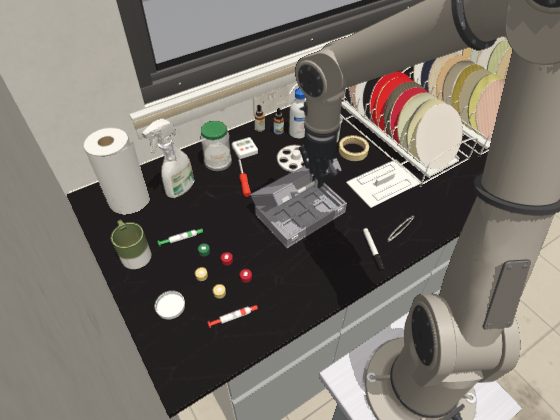

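>>> {"name": "move_arm", "arguments": {"targets": [[[1.3,0.1,1.2],0],[[1.4,0.1,1.0],0],[[1.6,0.1,0.7],0],[[1.6,0.1,0.7],0],[[0,0,0],0]]}}

```text
time: 12.1
ee_pos: [0.5618, -0.0685, 0.1768]
tcp_rot: [-3.139, 0.0, 1.626]
force: [-5.7, 0.8, 16.8]
finger_gap: 0.0077
gripper_force: 45.9
```

>>> {"name": "move_arm", "arguments": {"targets": [[[1.6,0.1,0.6],0],[[1.7,0.1,0.4],0],[[1.7,0.1,0.1],0],[[1.8,0.1,0],0],[[0,0,0],0]]}}

```text
time: 12.6
ee_pos: [0.6313, -0.0637, 0.1863]
tcp_rot: [3.141, -0.001, 1.627]
force: [3.8, 2.0, 1.5]
finger_gap: 0.0083
gripper_force: 45.9
```

>>> {"name": "move_arm", "arguments": {"targets": [[[1.7,0.1,-0.2],0],[[1.7,0.1,-0.3],0],[[1.7,0.1,-0.5],0],[[0,0,0],0]]}}

```text
time: 13.0
ee_pos: [0.6821, -0.0604, 0.1759]
tcp_rot: [3.141, -0.002, 1.627]
force: [3.2, 2.1, -0.1]
finger_gap: 0.0082
gripper_force: 46.3
```

```bash
cat > lid.py <<'E'
from h import *
yaw=.063
def lid():
  for n in('top','scene'):
    f=np.load(n+'.npz'); W=cloud(n,f['d']); d=f['d']; c,s=np.cos(yaw),np.sin(yaw)
    X=W[...,0]*c+W[...,1]*s; Y=-W[...,0]*s+W[...,1]*c
    m=(d>0)&(X>.56)&(X<.7)&(Y>-.195)&(Y<-.02)&(W[...,2]>.065)&(W[...,2]<.175)
    x,z,y=X[m],W[...,2][m],Y[m]; 
    for k in range(6):
        A=np.c_[z,np.ones(len(z)),y]; co=np.linalg.lstsq(A,x,rcond=None)[0]; e=x-A@co; g=abs(e)<max(2*np.median(abs(e)),.002); x,z,y=x[g],z[g],y[g]
    print(n,len(x),'screen/lid plane angle',90+np.degrees(np.arctan(co[0])).round(2),'x at z=42mm',(co[0]*.042+co[1]+co[2]*-.1).round(4),'yaw err',co[2].round(3),np.std(e).round(4))
E
python3 - <<'E'
from lid import *
grab('top','t4.png'); grab('scene'); lid()
im=np.load('top.npz')['im'];s=np.load('scene.npz')['im']
a=np.hstack([cv2.resize(im[150:270,240:360],(400,400),interpolation=2),cv2.resize(s[140:260,235:355],(400,400),interpolation=2)])
cv2.imwrite('pics/c7.png',a[:,:,::-1])
E
```

```text
top 287 screen/lid plane angle 104.62 x at z=42mm 0.6484 yaw err -0.005 0.001
scene 1002 screen/lid plane angle 104.65 x at z=42mm 0.6433 yaw err -0.01 0.001
```

View pics/c7.png

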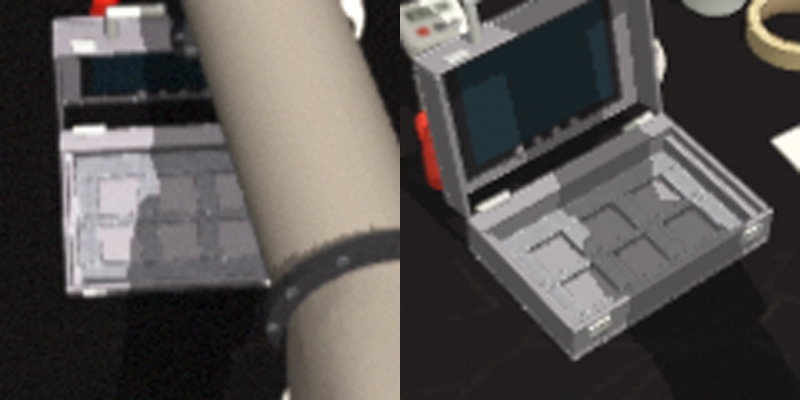

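>>> {"name": "move_arm", "arguments": {"targets": [[[0.8,0,-0.3],0],[[0.8,0.1,-0.4],0],[[0,0,0],0],[[0,0,0],0]]}}

```text
time: 13.5
ee_pos: [0.6972, -0.0594, 0.1695]
tcp_rot: [3.141, -0.002, 1.627]
force: [3.8, 5.2, 1.2]
finger_gap: 0.0081
gripper_force: 46.7
```

```bash
python3 - <<'E'
from lid import *
grab('top'); grab('scene'); lid()
E
```

```text
top 353 screen/lid plane angle 108.21000000000001 x at z=42mm 0.6505 yaw err 0.0 0.0011
scene 1004 screen/lid plane angle 109.03999999999999 x at z=42mm 0.6454 yaw err -0.009 0.0011
```

>>> {"name": "move_arm", "arguments": {"targets": [[[0.3,0,-0.1],0],[[0,0,0],0],[[0,0,0],0]]}}

```text
time: 13.9
ee_pos: [0.699, -0.0593, 0.1687]
tcp_rot: [-3.14, -0.002, 1.627]
force: [-0.2, 5.0, 3.5]
finger_gap: 0.0084
gripper_force: 47.0
```

>>> {"name": "move_arm", "arguments": {"targets": [[[0,0,0],0],[[0,0,0],0],[[0,0,0],0],[[0,0,0],0]], "grip": -0.3}}

```text
time: 14.3
ee_pos: [0.6998, -0.062, 0.1683]
tcp_rot: [-3.141, 0.001, 1.625]
force: [0.6, -0.1, -1.3]
finger_gap: 0.0298
gripper_force: 0.0
```

>>> {"name": "move_arm", "arguments": {"targets": [[[0,0,2],0],[[0,0,3],0],[[0,0,3],0],[[-5,0,0],0],[[-5,5,0],0]]}}

```text
time: 14.8
ee_pos: [0.6143, -0.0317, 0.249]
tcp_rot: [3.141, 0.003, 1.616]
force: [-0.0, 0.0, -0.0]
finger_gap: 0.0299
gripper_force: 0.0
```

>>> {"name": "move_arm", "arguments": {"targets": [[[0,5,0],0],[[0,5,0],0],[[0,5,0],0],[[0,5,0],0],[[0,2,0],0]]}}

```text
time: 15.3
ee_pos: [0.6131, 0.2009, 0.2491]
tcp_rot: [3.142, -0.003, 1.632]
force: [0.9, 0.6, -0.7]
finger_gap: 0.0298
gripper_force: 0.0
```

```bash
python3 - <<'E'
from lid import *
grab('top','t5.png'); grab('scene','s5.png'); lid(); s=r.get_state(); print(s['ee_pos'],s['qpos'])
im=np.load('top.npz')['im'];s=np.load('scene.npz')['im']
a=np.hstack([cv2.resize(im[180:260,250:340],(450,400),interpolation=2),cv2.resize(s[160:260,250:350],(350,400),interpolation=2)])
cv2.imwrite('pics/c8.png',a[:,:,::-1])
E
```

```text
top 571 screen/lid plane angle 108.34 x at z=42mm 0.6514 yaw err -0.01 0.001
scene 1006 screen/lid plane angle 109.33 x at z=42mm 0.646 yaw err -0.01 0.0011
[0.61343782 0.1994382  0.24878724] [ 0.04046029  0.46397442 -0.63273017  1.54669451  0.28290778  1.22360694
 -0.5765385 ]
```

View pics/c8.png

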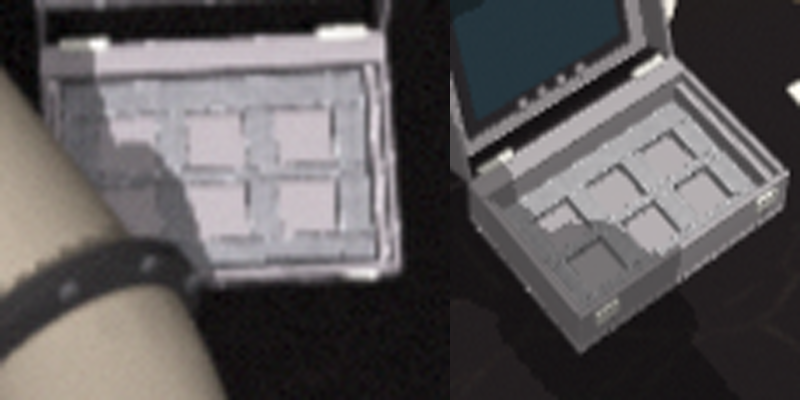

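```bash
python3 - <<'E'
from h import *
print('top pockets rm,rr,fr,fm')
for u,v in[(293.3,207.4),(311,206.8),(311.3,221.2),(294.2,221.4)]: print(ray('top',u-.5,v-.5,.016))
# scene crop: scale 3.5 x, 4 y, origin (250,160)
S=lambda a,b:(250+(a-450)/3.5-.5,160+b/4-.5)
print('scene')
for nm,a,b in[('rm',613,188),('rr',665,155),('fr',708,191),('fm',651,227),('fl',597,262)]: print(nm,ray('scene',*S(a,b),.016))
o=np.array([.548,-.0695]);y=.066;R=np.array([[np.cos(y),-np.sin(y)],[np.sin(y),np.cos(y)]])
print('pred fr,fm,fl,rr,rm,rl'); 
for ax in(-22.5-7,22.5-7):
  for ay in(-56,0,56): print((o+R@np.array([ax,ay])/1000).round(4))
for n in('top','scene'):
  f=np.load(n+'.npz');d=f['d'];W=cloud(n,d);P=(W[...,:2]-o)@R; Z=W[...,2]
  m=(d>0)&(abs(Z-.042)<.004)&(abs(P[...,0])<.085)&(abs(P[...,1])<.12)
  q=P[m]*1000
  for nm,sel in[('right outer -y',(abs(q[:,0])<50)&(q[:,1]<-90)),('left +y',(abs(q[:,0])<50)&(q[:,1]>90))]:
    if sel.sum()>10: print(n,nm,sel.sum(),np.percentile(q[sel,1],[2,10,50,90,98]).round(1))
  sel=(abs(q[:,1]+50)<40)&(q[:,0]<-55); print(n,'front',np.percentile(q[sel,0],[2,10,50,90,98]).round(1))
E
```

```text
top pockets rm,rr,fr,fm
[ 0.5695 -0.0658  0.016 ]
[ 0.5726 -0.1214  0.016 ]
[ 0.5269 -0.1225  0.016 ]
[ 0.5251 -0.0692  0.016 ]
scene
rm [ 0.5645 -0.0653  0.016 ]
rr [ 0.5672 -0.1203  0.016 ]
fr [ 0.5196 -0.1298  0.016 ]
fm [ 0.5177 -0.0706  0.016 ]
fl [ 0.5153 -0.0159  0.016 ]
pred fr,fm,fl,rr,rm,rl
[ 0.5223 -0.1273]
[ 0.5186 -0.0714]
[ 0.5149 -0.0156]
[ 0.5672 -0.1244]
[ 0.5635 -0.0685]
[ 0.5598 -0.0126]
top right outer -y 58 [-105.2 -104.6 -102.1  -99.4  -95.6]
top front [-70.3 -69.7 -67.6 -64.8 -64.2]
scene right outer -y 58 [-107.8 -105.7 -103.  -100.4  -99.3]
scene left +y 64 [103.1 104.3 106.6 108.9 109.4]
scene front [-76.2 -75.3 -73.5 -70.6 -69.5]
```

```bash
cat > pk.py <<'E'
from h import *
def pucks(n,im,box=(.38,.75,.1,.35)):
    hsv=cv2.cvtColor(im,cv2.COLOR_RGB2HSV); m=((hsv[...,1]>70)&(hsv[...,2]>60)).astype(np.uint8)
    k,L,st,ce=cv2.connectedComponentsWithStats(m)
    for i in range(1,k):
        if 40<st[i,4]<260:
            X=ray(n,*ce[i],.009)
            if box[0]<X[0]<box[1] and box[2]<X[1]<box[3]: print(n,ce[i].round(1),st[i,2:5],X[:2],im[int(ce[i][1]),int(ce[i][0])])
E
python3 - <<'E'
from pk import *
for n in('top','scene'):
    pucks(n,cv2.imread('pics/%s1.png'%n)[:,:,::-1])
print('now'); pucks('scene',np.load('scene.npz')['im'])
E
```

```text
top [199.1 201.1] [ 9  9 54] [0.5833 0.2301] [250 248 243]
top [210.4 219.8] [11 11 85] [0.5244 0.1918] [251 246 241]
top [185.5 221.2] [12 12 90] [0.5183 0.2697] [252 250 247]
top [189.  243.5] [11 12 91] [0.4485 0.2552] [251 247 237]
top [214.3 242.9] [11 11 86] [0.4519 0.1765] [249 238 232]
top [171.3 265.1] [11  7 49] [0.3808 0.3059] [247  59  43]
scene [162.5 241.5] [12  7 46] [0.6623 0.3075] [ 72 150  86]
scene [203.7 249.3] [ 12  13 108] [0.5789 0.2254] [162 183 158]
scene [226.4 258.4] [ 13  14 133] [0.5202 0.1884] [230 201 194]
scene [200.8 273.7] [ 14  14 137] [0.5142 0.2662] [240 233 222]
scene [245.4 275.2] [ 13  15 140] [0.448  0.1726] [239 228 218]
scene [218.9 291.1] [ 14  15 147] [0.4442 0.2514] [239 226 201]
now
scene [162.4 241.6] [12  7 48] [0.6624 0.3079] [ 77 157  91]
scene [203.7 249.3] [ 12  13 109] [0.5789 0.2256] [169 191 165]
scene [226.4 258.3] [ 13  14 134] [0.5202 0.1883] [237 208 201]
scene [200.8 273.8] [ 14  15 140] [0.514  0.2664] [247 240 229]
scene [245.3 275.3] [ 13  15 143] [0.448  0.1727] [246 236 226]
scene [218.8 291.1] [ 14  15 148] [0.4442 0.2515] [246 234 208]
```

>>> {"name": "move_arm", "arguments": {"targets": [[[0,0,0],0.15],[[0,0,0],0.15],[[0,0,0],0.15],[[0,0,0],0.15],[[0,0,0],0.15]], "grip": 0.2}}

```text
time: 15.9
ee_pos: [0.6154, 0.192, 0.2485]
tcp_rot: [-3.141, 0.001, 2.379]
force: [-0.4, 0.4, -0.1]
finger_gap: 0.051
gripper_force: 0.0
```

```bash
python3 -c "
from h import *
print(r.get_state()['qpos'].round(3),r.get_state()['tcp_rot'])"
```

```text
[ 0.147  0.502 -0.784  1.541  0.368  1.252  0.117] [-3.14053235e+00  1.06662336e-03  2.37936107e+00]
```

>>> {"name": "move_arm", "arguments": {"targets": [[[-2,0,0],0.15],[[-2,0,0],0.15],[[-2,0,0],0.15],[[-2,0,0],0.15],[[-1,0,0],0.15]]}}

```text
time: 16.4
ee_pos: [0.5237, 0.1925, 0.2485]
tcp_rot: [-3.139, -0.0, 3.131]
force: [0.8, -0.1, -0.2]
finger_gap: 0.0507
gripper_force: 0.0
```

>>> {"name": "move_arm", "arguments": {"targets": [[[0,0,-5],0.08],[[0,0,-5],0],[[0,0,-5],0],[[0,0,-5],0],[[0,0,0],0]]}}

```text
time: 16.9
ee_pos: [0.5209, 0.1897, 0.0427]
tcp_rot: [-3.137, -0.011, -3.079]
force: [-0.5, -1.1, -0.8]
finger_gap: 0.0516
gripper_force: 0.0
```

>>> {"name": "move_arm", "arguments": {"targets": [[[0,0,0],0],[[0,0,0],0]]}}

```text
time: 17.1
ee_pos: [0.5268, 0.195, 0.0515]
tcp_rot: [3.14, 0.004, -3.078]
force: [0.3, 0.4, 0.4]
finger_gap: 0.0512
gripper_force: 0.0
```

>>> {"name": "move_arm", "arguments": {"targets": [[[-0.3,-0.4,0],0],[[0,0,0],0],[[0,0,0],0]]}}

```text
time: 17.4
ee_pos: [0.5225, 0.1902, 0.0499]
tcp_rot: [-3.142, 0.002, -3.078]
force: [-0.3, -0.1, 0.0]
finger_gap: 0.051
gripper_force: 0.0
```

```bash
python3 -c "
from h import *
print(r.get_state()['qpos'].round(3),r.get_state()['tcp_rot'],r.get_state()['ee_pos'])"
```

```text
[ 0.189  0.638 -0.86   1.925  0.633  0.871  0.632] [-3.14153213e+00  1.91528279e-03 -3.07791090e+00] [0.52247786 0.19015787 0.04987581]
```

>>> {"name": "move_arm", "arguments": {"targets": [[[0,0,-2.5],0],[[0,0,-2],0],[[0,0,-1.2],0],[[0,0,-1],0],[[0,0,0],0]]}}

```text
time: 17.9
ee_pos: [0.5213, 0.1902, -0.0191]
tcp_rot: [-3.141, -0.001, -3.077]
force: [-0.4, -0.2, 0.0]
finger_gap: 0.0513
gripper_force: 0.0
```

>>> {"name": "move_arm", "arguments": {"targets": [[[0,0,0],0],[[0,0,0],0],[[0,0,0],0],[[0,0,0],0]], "grip": -1, "newtons": 40}}

```text
time: 18.3
ee_pos: [0.5224, 0.1908, -0.0173]
tcp_rot: [3.141, 0.001, -3.077]
force: [-1.0, -0.2, 6.8]
finger_gap: 0.0275
gripper_force: 39.4
```

>>> {"name": "move_arm", "arguments": {"targets": [[[0,0,2],0],[[0,0,3.5],0],[[0,0,3.5],0],[[-0.3,-5,0],0],[[0,-5,0],0]]}}

```text
time: 18.8
ee_pos: [0.5195, 0.0911, 0.0734]
tcp_rot: [3.141, 0.003, -3.074]
force: [0.1, -2.0, -0.1]
finger_gap: 0.0279
gripper_force: 39.5
```

>>> {"name": "move_arm", "arguments": {"targets": [[[0,-5,0],0],[[0,-5,0],0],[[0,-4,0],0],[[0,-2,0],0],[[0,0,0],0]]}}

```text
time: 19.3
ee_pos: [0.5185, -0.0741, 0.0714]
tcp_rot: [-3.14, -0.001, -3.084]
force: [0.7, 0.4, -1.1]
finger_gap: 0.0276
gripper_force: 39.5
```

>>> {"name": "move_arm", "arguments": {"targets": [[[0,0,0],0],[[0,0,0],0],[[0,0,0],0]]}}

```text
time: 19.6
ee_pos: [0.519, -0.0678, 0.0719]
tcp_rot: [3.141, 0.0, -3.075]
force: [-0.2, -0.0, 0.2]
finger_gap: 0.0273
gripper_force: 39.5
```

```bash
python3 - <<'E'
from h import *
grab('scene'); im=np.load('scene.npz')['im']; a=cv2.resize(im[160:260,250:350],(600,600),interpolation=2); cv2.imwrite('pics/c9.png',a[:,:,::-1])
E
```

```text
(no output)
```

View pics/c9.png

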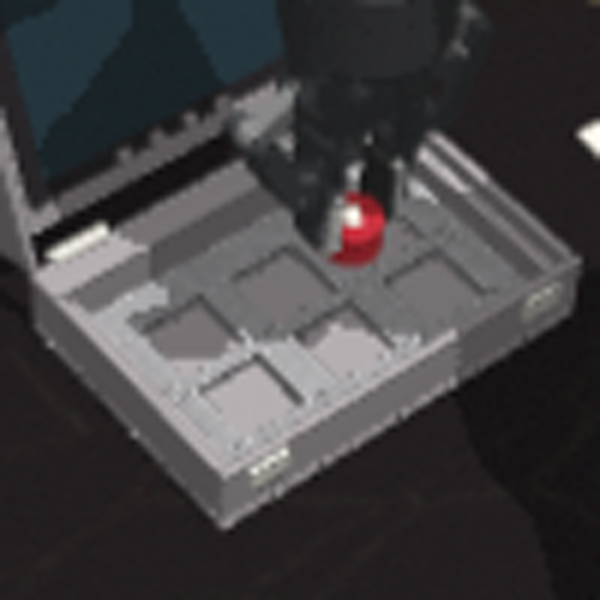

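Red puck is held at about (309.5,198), above the middle pockets. I check its position in the same camera against the pocket.

```bash
python3 - <<'E'
from h import *
im=np.load('scene.npz')['im']; hsv=cv2.cvtColor(im,cv2.COLOR_RGB2HSV)
m=((hsv[...,1]>100)&(hsv[...,2]>60)).astype(np.uint8); m[:180]=0;m[215:]=0;m[:,:290]=0;m[:,330:]=0
v,u=np.nonzero(m); print(len(u),u.min(),u.max(),v.min(),v.max(),u.mean(),v.mean())
print(ray('scene',u.mean(),v.mean(),.098),ray('scene',(u.min()+u.max())/2,(v.min()+v.max())/2,.098))
E
```

```text
66 305 313 192 203 309.969696969697 198.1969696969697
[ 0.5121 -0.0711  0.098 ] [ 0.5156 -0.0704  0.098 ]
```

>>> {"name": "move_arm", "arguments": {"targets": [[[0.1,-0.05,-3],0],[[0,0,-2.5],0],[[0,0,-1],0],[[0,0,0],0],[[0,0,0],0]]}}

```text
time: 20.15
ee_pos: [0.5204, -0.0694, 0.0074]
tcp_rot: [3.141, 0.001, -3.077]
force: [0.6, 0.0, -1.1]
finger_gap: 0.0275
gripper_force: 39.5
```

>>> {"name": "move_arm", "arguments": {"targets": [[[0,0,-0.6],0],[[0,0,-0.5],0],[[0,0,-0.3],0],[[0,0,-0.2],0],[[0,0,0],0]]}}

```text
time: 20.65
ee_pos: [0.5196, -0.0701, -0.0095]
tcp_rot: [3.142, -0.0, -3.077]
force: [-0.5, -0.7, -0.0]
finger_gap: 0.0276
gripper_force: 39.5
```

>>> {"name": "move_arm", "arguments": {"targets": [[[0,0,-0.1],0],[[0,0,0],0],[[0,0,0],0]]}}

```text
time: 20.95
ee_pos: [0.5199, -0.07, -0.0102]
tcp_rot: [3.142, 0.0, -3.077]
force: [-0.0, 0.4, 0.2]
finger_gap: 0.0283
gripper_force: 39.5
```

>>> {"name": "move_arm", "arguments": {"targets": [[[0,0,0],0],[[0,0,0],0],[[0,0,0],0],[[0,0,2],0],[[0,0,3],0]], "grip": -0.05}}

```text
time: 21.45
ee_pos: [0.5184, -0.0699, 0.039]
tcp_rot: [3.141, -0.003, -3.077]
force: [0.2, -0.3, 0.2]
finger_gap: 0.0405
gripper_force: 0.0
```

>>> {"name": "move_arm", "arguments": {"targets": [[[0,0,4],0],[[0,5,0],0],[[0,5,0],0],[[0,5,0],0],[[0,5,0],0]], "grip": 0.2}}

```text
time: 21.95
ee_pos: [0.5198, 0.1314, 0.08]
tcp_rot: [-3.141, 0.001, -3.078]
force: [1.6, 0.1, 0.3]
finger_gap: 0.0514
gripper_force: 0.0
```

```bash
cat >> pk.py <<'E'
def case(n,im,z=.016):
    hsv=cv2.cvtColor(im,cv2.COLOR_RGB2HSV); m=((hsv[...,1]>70)&(hsv[...,2]>50)).astype(np.uint8)
    k,L,st,ce=cv2.connectedComponentsWithStats(m)
    for i in range(1,k):
        if 25<st[i,4]<260:
            X=ray(n,*ce[i],z)
            if .47<X[0]<.62 and -.18<X[1]<.04: print('in case',n,ce[i].round(1),st[i,2:5],X[:2])
E
python3 - <<'E'
from pk import *
for n in('scene','top'): 
    im,d=grab(n); case(n,im); pucks(n,im)
print(r.get_state()['ee_pos'])
E
```

```text
in case scene [306.7 216.4] [11 12 97] [ 0.5176 -0.0699]
scene [162.3 241.7] [12  8 50] [0.6624 0.3083] [ 78 159  92]
scene [203.7 249.3] [ 12  13 109] [0.5789 0.2256] [171 193 167]
scene [200.8 273.8] [ 14  15 139] [0.5139 0.2664] [249 242 231]
scene [245.3 275.3] [ 13  15 143] [0.448  0.1727] [248 238 228]
scene [218.9 291.2] [ 14  15 149] [0.4441 0.2515] [248 236 210]
in case top [293.5 221.4] [10 11 74] [ 0.5235 -0.0687]
top [185.5 221.2] [12 12 90] [0.5181 0.2697] [254 253 251]
top [189.  243.5] [11 12 89] [0.4484 0.2551] [253 251 243]
top [214.4 242.9] [11 11 87] [0.4519 0.1763] [252 244 239]
top [171.3 265.1] [11  7 50] [0.3806 0.306 ] [251  66  50]
[0.51887883 0.13957612 0.08122758]
```

>>> {"name": "move_arm", "arguments": {"targets": [[[-3.5,2.2,0],0],[[-3.5,2.3,0],0],[[0,0,-2],0],[[0,0,0],0],[[0,0,0],0]]}}

```text
time: 22.55
ee_pos: [0.4502, 0.1744, 0.0598]
tcp_rot: [-3.141, -0.001, -3.078]
force: [0.6, -0.6, -0.5]
finger_gap: 0.0515
gripper_force: 0.0
```

>>> {"name": "move_arm", "arguments": {"targets": [[[0,0,-2.5],0],[[0,0,-2.2],0],[[0,0,-2],0],[[0,0,-1],0],[[0,0,0],0]]}}

```text
time: 23.05
ee_pos: [0.4499, 0.1743, -0.0179]
tcp_rot: [-3.141, -0.001, -3.079]
force: [0.7, -0.2, 1.0]
finger_gap: 0.0513
gripper_force: 0.0
```

>>> {"name": "move_arm", "arguments": {"targets": [[[0,0,0],0],[[0,0,0],0],[[0,0,0],0],[[0,0,0],0]], "grip": -1}}

```text
time: 23.45
ee_pos: [0.4508, 0.1752, -0.0161]
tcp_rot: [3.141, 0.002, -3.078]
force: [-0.6, -0.9, 6.8]
finger_gap: 0.0276
gripper_force: 39.3
```

>>> {"name": "move_arm", "arguments": {"targets": [[[0,0,2],0],[[0,0,3.5],0],[[0,0,3.5],0],[[2.3,-5,0],0],[[2.5,-5,0],0]]}}

```text
time: 23.95
ee_pos: [0.4945, 0.0851, 0.0749]
tcp_rot: [3.141, 0.004, -3.073]
force: [1.0, -0.2, -0.4]
finger_gap: 0.0275
gripper_force: 39.5
```

>>> {"name": "move_arm", "arguments": {"targets": [[[2.5,-5,0],0],[[0,-5,0],0],[[0,-5,0],0],[[0,-3.5,0],0],[[0,-1.6,0],0]]}}

```text
time: 24.45
ee_pos: [0.515, -0.1159, 0.0728]
tcp_rot: [-3.14, -0.0, -3.083]
force: [-0.2, 0.1, -0.9]
finger_gap: 0.0271
gripper_force: 39.5
```

>>> {"name": "move_arm", "arguments": {"targets": [[[0,0,-3],0],[[0,0,-2],0],[[0,0,0],0],[[0,0,0],0],[[0,0,0],0]]}}

```text
time: 24.95
ee_pos: [0.5165, -0.1107, 0.024]
tcp_rot: [-3.141, 0.002, -3.077]
force: [0.1, 0.1, 0.2]
finger_gap: 0.0274
gripper_force: 39.5
```

>>> {"name": "move_arm", "arguments": {"targets": [[[0.7,-1.5,0],0],[[0,0,0],0],[[0,0,0],0]]}}

```text
time: 25.25
ee_pos: [0.5229, -0.1259, 0.0235]
tcp_rot: [-3.141, 0.001, -3.078]
force: [-0.2, 1.2, -0.5]
finger_gap: 0.0274
gripper_force: 39.5
```

>>> {"name": "move_arm", "arguments": {"targets": [[[0,0,-1.5],0],[[0,0,-0.6],0],[[0,0,-0.5],0],[[0,0,-0.4],0],[[0,0,0],0]]}}

```text
time: 25.75
ee_pos: [0.5227, -0.1253, -0.0079]
tcp_rot: [3.141, 0.0, -3.077]
force: [1.8, 0.5, -1.4]
finger_gap: 0.0273
gripper_force: 41.2
```

>>> {"name": "move_arm", "arguments": {"targets": [[[0,0,-0.2],0],[[0,0,0],0],[[0,0,0],0]]}}

```text
time: 26.05
ee_pos: [0.5225, -0.1255, -0.0093]
tcp_rot: [3.141, 0.0, -3.077]
force: [0.8, 2.0, 1.2]
finger_gap: 0.0274
gripper_force: 41.5
```

>>> {"name": "move_arm", "arguments": {"targets": [[[0,0,0],0],[[0,0,0],0],[[0,0,0],0],[[0,0,2],0],[[0,0,3],0]], "grip": -0.05}}

```text
time: 26.55
ee_pos: [0.5206, -0.1259, 0.0397]
tcp_rot: [3.14, -0.004, -3.077]
force: [0.3, -0.9, -0.2]
finger_gap: 0.0408
gripper_force: 0.0
```

>>> {"name": "move_arm", "arguments": {"targets": [[[0,0,4],0],[[-1,4,0],0],[[-1,4,0],0],[[-1,4,0],0],[[-1,4,0],0]], "grip": 0.2}}

```text
time: 27.05
ee_pos: [0.4817, 0.035, 0.0808]
tcp_rot: [-3.141, -0.0, -3.078]
force: [1.1, 0.6, -0.5]
finger_gap: 0.0511
gripper_force: 0.0
```

>>> {"name": "move_arm", "arguments": {"targets": [[[-1,4,0],0],[[-1,4,0],0],[[-1,4,0],0],[[0,4,0],0],[[0,4,0],0]]}}

```text
time: 27.55
ee_pos: [0.4519, 0.2351, 0.0806]
tcp_rot: [-3.141, -0.0, -3.077]
force: [0.9, -1.0, -0.3]
finger_gap: 0.0511
gripper_force: 0.0
```

```bash
python3 - <<'E'
from pk import *
for n in('scene','top'): 
    im,d=grab(n); case(n,im); pucks(n,im)
print(r.get_state()['ee_pos'])
E
```

```text
in case scene [322.1 207.4] [11 12 84] [ 0.5208 -0.1266]
in case scene [306.8 216.4] [11 12 96] [ 0.5175 -0.0698]
scene [162.2 241.7] [12  8 51] [0.6625 0.3086] [ 83 166  97]
scene [201. 274.] [ 13  14 133] [0.5134 0.2663] [189 183 171]
scene [218.8 291.2] [ 14  15 151] [0.4442 0.2516] [255 243 217]
in case top [293.2 221.9] [10 11 83] [ 0.522  -0.0677]
in case top [310.8 221.6] [11 10 75] [ 0.5239 -0.1227]
top [199.2 201. ] [ 9  9 42] [0.5836 0.2299] [195 189 178]
top [171.4 265.2] [11  7 51] [0.3805 0.3058] [252  68  52]
[0.45139005 0.24086907 0.08176026]
```

>>> {"name": "move_arm", "arguments": {"targets": [[[-0.6,1.9,0],0],[[0,0,-2],0],[[0,0,-2],0],[[0,0,0],0],[[0,0,0],0]]}}

```text
time: 28.15
ee_pos: [0.4463, 0.2524, 0.0407]
tcp_rot: [-3.141, -0.001, -3.078]
force: [-0.0, -0.8, -0.2]
finger_gap: 0.0514
gripper_force: 0.0
```

>>> {"name": "move_arm", "arguments": {"targets": [[[0,0,-2.5],0],[[0,0,-2],0],[[0,0,-1.3],0],[[0,0,0],0],[[0,0,0],0]]}}

```text
time: 28.65
ee_pos: [0.4469, 0.2534, -0.0165]
tcp_rot: [3.141, 0.001, -3.078]
force: [-0.4, 0.6, 0.9]
finger_gap: 0.0512
gripper_force: 0.0
```

>>> {"name": "move_arm", "arguments": {"targets": [[[0,0,0],0],[[0,0,0],0],[[0,0,0],0],[[0,0,0],0]], "grip": -1}}

```text
time: 29.05
ee_pos: [0.4472, 0.2535, -0.016]
tcp_rot: [3.141, 0.002, -3.078]
force: [-0.4, -1.6, 6.6]
finger_gap: 0.0273
gripper_force: 38.9
```

>>> {"name": "move_arm", "arguments": {"targets": [[[0,0,2],0],[[0,0,3.5],0],[[0,0,3.5],0],[[1,-3.5,0],0],[[1,-3.5,0],0]]}}

```text
time: 29.55
ee_pos: [0.4675, 0.1837, 0.0747]
tcp_rot: [3.141, 0.004, -3.075]
force: [0.9, -0.1, -0.7]
finger_gap: 0.0271
gripper_force: 39.5
```

>>> {"name": "move_arm", "arguments": {"targets": [[[1,-4,0],0],[[1,-4,0],0],[[1,-4,0],0],[[1,-4,0],0],[[1,-3.7,0],0]]}}

```text
time: 30.05
ee_pos: [0.5168, -0.0161, 0.0734]
tcp_rot: [-3.141, 0.001, -3.078]
force: [1.2, 0.9, -0.5]
finger_gap: 0.0274
gripper_force: 39.5
```

>>> {"name": "move_arm", "arguments": {"targets": [[[0,0,-3],0],[[0,0,-2],0],[[0,0,0],0],[[0,0,0],0],[[0,0,0],0]]}}

```text
time: 30.55
ee_pos: [0.5174, -0.0133, 0.024]
tcp_rot: [-3.142, 0.002, -3.077]
force: [-0.3, 1.3, 0.0]
finger_gap: 0.0277
gripper_force: 39.5
```

>>> {"name": "move_arm", "arguments": {"targets": [[[0,-0.1,-1.5],0],[[0,0,-0.6],0],[[0,0,-0.5],0],[[0,0,-0.4],0],[[0,0,-0.2],0]]}}

```text
time: 31.05
ee_pos: [0.5162, -0.0148, -0.0092]
tcp_rot: [-3.141, -0.001, -3.077]
force: [-6.7, -2.6, 25.4]
finger_gap: 0.0276
gripper_force: 41.9
```

>>> {"name": "move_arm", "arguments": {"targets": [[[0,0,0],0],[[0,0,0],0]]}}

```text
time: 31.25
ee_pos: [0.5162, -0.0149, -0.009]
tcp_rot: [-3.141, -0.001, -3.077]
force: [-2.0, -0.5, 5.5]
finger_gap: 0.0277
gripper_force: 40.2
```

>>> {"name": "move_arm", "arguments": {"targets": [[[0,0,0],0],[[0,0,0],0],[[0,0,0],0],[[0,0,2],0],[[0,0,3],0]], "grip": -0.05}}

```text
time: 31.75
ee_pos: [0.515, -0.015, 0.0399]
tcp_rot: [3.141, -0.004, -3.077]
force: [1.0, 0.2, 0.0]
finger_gap: 0.0402
gripper_force: 0.0
```

>>> {"name": "move_arm", "arguments": {"targets": [[[0,0,4],0],[[0,4,0],0],[[0,4,0],0],[[0,4,0],0],[[0,4,0],0]], "grip": 0.2}}

```text
time: 32.25
ee_pos: [0.5165, 0.1462, 0.0808]
tcp_rot: [-3.142, 0.0, -3.078]
force: [0.2, 0.0, 0.6]
finger_gap: 0.0512
gripper_force: 0.0
```

>>> {"name": "move_arm", "arguments": {"targets": [[[0,4,0],0],[[0,4,0],0],[[0,4,0],0],[[0,0,0],0],[[0,0,0],0]]}}

```text
time: 32.75
ee_pos: [0.5159, 0.2661, 0.0806]
tcp_rot: [3.141, -0.0, -3.075]
force: [-0.3, -1.0, 0.1]
finger_gap: 0.0511
gripper_force: 0.0
```

```bash
python3 - <<'E'
from pk import *
for n in('scene','top'): 
    im,d=grab(n); case(n,im); pucks(n,im)
print(r.get_state()['ee_pos'])
E
```

```text
in case scene [322.1 207.4] [11 12 84] [ 0.5208 -0.1266]
in case scene [306.7 216.5] [11 12 94] [ 0.5175 -0.0695]
in case scene [291.4 225.8] [11 12 91] [ 0.5131 -0.0141]
scene [202.9 250.3] [12 12 85] [0.577  0.2287] [49 98 65]
scene [200.9 273.9] [ 14  15 141] [0.5138 0.2664] [255 254 243]
in case top [293.1 221.9] [10 11 82] [ 0.522  -0.0674]
in case top [310.9 221.6] [11 10 76] [ 0.5239 -0.1229]
in case top [277.2 221.5] [ 8 10 38] [ 0.5221 -0.0176]
top [171.4 265.1] [11  7 51] [0.3807 0.3057] [251  62  46]
[0.51664877 0.26346315 0.08023102]
```

>>> {"name": "move_arm", "arguments": {"targets": [[[0,0.3,-2],0],[[0,0,-2.5],0],[[0,0,-2.5],0],[[0,0,-2],0],[[0,0,-0.7],0]]}}

```text
time: 33.35
ee_pos: [0.5152, 0.266, -0.0191]
tcp_rot: [-3.139, -0.004, -3.079]
force: [-0.6, -0.5, -0.3]
finger_gap: 0.051
gripper_force: 0.0
```

>>> {"name": "move_arm", "arguments": {"targets": [[[0,0,0],0],[[0,0,0],0]]}}

```text
time: 33.55
ee_pos: [0.5169, 0.2684, -0.0157]
tcp_rot: [3.141, 0.001, -3.078]
force: [0.9, 0.3, 0.3]
finger_gap: 0.0512
gripper_force: 0.0
```

>>> {"name": "move_arm", "arguments": {"targets": [[[0,0,0],0],[[0,0,0],0],[[0,0,0],0],[[0,0,0],0]], "grip": -1}}

```text
time: 33.95
ee_pos: [0.5173, 0.2686, -0.0149]
tcp_rot: [3.141, 0.002, -3.078]
force: [-0.1, -1.3, 6.1]
finger_gap: 0.0273
gripper_force: 39.0
```

>>> {"name": "move_arm", "arguments": {"targets": [[[0,0,2],0],[[0,0,3.5],0],[[0,0,3.5],0],[[0,-3.5,0],0],[[0.5,-3.5,0],0]]}}

```text
time: 34.45
ee_pos: [0.5218, 0.1993, 0.0768]
tcp_rot: [3.14, 0.004, -3.074]
force: [0.8, -0.5, -2.0]
finger_gap: 0.0272
gripper_force: 39.4
```

>>> {"name": "move_arm", "arguments": {"targets": [[[0.8,-4,0],0],[[0.8,-4,0],0],[[0.8,-4,0],0],[[0.8,-4,0],0],[[0.8,-3.9,0],0]]}}

```text
time: 34.95
ee_pos: [0.5619, -0.0027, 0.0754]
tcp_rot: [-3.141, 0.001, -3.077]
force: [-0.2, 0.4, 0.4]
finger_gap: 0.0272
gripper_force: 39.4
```

>>> {"name": "move_arm", "arguments": {"targets": [[[0,-1,-3],0],[[0,0,-2],0],[[0,0,0],0],[[0,0,0],0],[[0,0,0],0]]}}

```text
time: 35.45
ee_pos: [0.5625, -0.01, 0.0255]
tcp_rot: [3.141, 0.002, -3.076]
force: [0.4, 0.5, 0.3]
finger_gap: 0.0272
gripper_force: 39.5
```

>>> {"name": "move_arm", "arguments": {"targets": [[[0,-0.1,-1.5],0],[[0,0,-0.6],0],[[0,0,-0.5],0],[[0,0,-0.4],0],[[0,0,-0.2],0]]}}

```text
time: 35.95
ee_pos: [0.5611, -0.0118, -0.0081]
tcp_rot: [-3.141, -0.001, -3.077]
force: [-7.4, -1.5, 22.9]
finger_gap: 0.0275
gripper_force: 41.6
```

>>> {"name": "move_arm", "arguments": {"targets": [[[0,0,-0.1],0],[[0,0,0],0],[[0,0,0],0]]}}

```text
time: 36.25
ee_pos: [0.5612, -0.0119, -0.0081]
tcp_rot: [-3.14, -0.001, -3.077]
force: [-5.4, -1.5, 13.8]
finger_gap: 0.0273
gripper_force: 41.0
```

>>> {"name": "move_arm", "arguments": {"targets": [[[0,0,0],0],[[0,0,0],0],[[0,0,0],0],[[0,0,2],0],[[0,0,3],0]], "grip": -0.05}}

```text
time: 36.75
ee_pos: [0.5599, -0.012, 0.0396]
tcp_rot: [3.141, -0.004, -3.077]
force: [0.8, 0.1, -0.3]
finger_gap: 0.0409
gripper_force: 0.0
```

>>> {"name": "move_arm", "arguments": {"targets": [[[0,0,4],0],[[0,4,0],0],[[0,4,0],0],[[0,4,0],0],[[0,4,0],0]], "grip": 0.2}}

```text
time: 37.25
ee_pos: [0.5614, 0.1493, 0.0807]
tcp_rot: [-3.142, 0.0, -3.078]
force: [0.2, -1.1, -0.3]
finger_gap: 0.0512
gripper_force: 0.0
```

>>> {"name": "move_arm", "arguments": {"targets": [[[1,4,0],0],[[0.9,3.9,0],0],[[0,0,-3],0],[[0,0,0],0],[[0,0,0],0]]}}

```text
time: 37.75
ee_pos: [0.5798, 0.2259, 0.05]
tcp_rot: [-3.14, -0.002, -3.078]
force: [0.6, 0.4, 1.0]
finger_gap: 0.0513
gripper_force: 0.0
```

```bash
python3 - <<'E'
from pk import *
for n in('scene','top'): 
    im,d=grab(n); case(n,im); pucks(n,im)
print(r.get_state()['ee_pos'])
E
```

```text
in case scene [322.1 207.4] [11 12 84] [ 0.5208 -0.1266]
in case scene [281.8 215.6] [11 12 91] [ 0.5583 -0.0119]
in case scene [306.8 216.4] [11 12 96] [ 0.5175 -0.0698]
in case scene [291.4 225.7] [11 12 92] [ 0.5133 -0.0143]
scene [162.2 241.7] [12  8 51] [0.6625 0.3086] [ 86 171 100]
scene [203.7 249.3] [ 12  13 113] [0.5787 0.2255] [182 205 179]
in case top [312.2 220.8] [10 10 55] [ 0.5266 -0.1268]
top [171.5 265.1] [11  7 52] [0.3806 0.3055] [250  61  46]
[0.58102753 0.22596215 0.0514188 ]
```

>>> {"name": "move_arm", "arguments": {"targets": [[[0,0.1,-2.5],0],[[0,0,-2],0],[[0,0,-1.5],0],[[0,0,-0.7],0],[[0,0,0],0]]}}

```text
time: 38.35
ee_pos: [0.5798, 0.2276, -0.0173]
tcp_rot: [-3.141, -0.002, -3.078]
force: [-0.2, 0.5, -0.5]
finger_gap: 0.0512
gripper_force: 0.0
```

>>> {"name": "move_arm", "arguments": {"targets": [[[0,0,0],0],[[0,0,0],0],[[0,0,0],0],[[0,0,0],0],[[0,0,0],0]], "grip": -1}}

```text
time: 38.85
ee_pos: [0.5812, 0.2286, -0.0152]
tcp_rot: [3.141, 0.002, -3.077]
force: [-0.9, -0.4, 6.4]
finger_gap: 0.0276
gripper_force: 39.6
```

>>> {"name": "move_arm", "arguments": {"targets": [[[0,0,2],0],[[0,0,3.5],0],[[0,0,3.5],0],[[0,-3.5,0],0],[[-0.3,-3.5,0],0]]}}

```text
time: 39.35
ee_pos: [0.5785, 0.1589, 0.0765]
tcp_rot: [3.14, 0.004, -3.075]
force: [0.6, -1.1, -1.2]
finger_gap: 0.0271
gripper_force: 39.4
```

>>> {"name": "move_arm", "arguments": {"targets": [[[-0.3,-4,0],0],[[-0.3,-4,0],0],[[-0.3,-4,0],0],[[-0.3,-4,0],0],[[-0.2,-4,0],0]]}}

```text
time: 39.85
ee_pos: [0.5631, -0.0436, 0.0749]
tcp_rot: [-3.141, 0.001, -3.077]
force: [0.2, -0.8, -0.3]
finger_gap: 0.0277
gripper_force: 39.4
```

>>> {"name": "move_arm", "arguments": {"targets": [[[0,-2.4,-3],0],[[0,0,-2],0],[[0,0,0],0],[[0,0,0],0],[[0,0,0],0]]}}

```text
time: 40.35
ee_pos: [0.5645, -0.0647, 0.0254]
tcp_rot: [3.141, 0.002, -3.076]
force: [0.3, 0.2, 0.1]
finger_gap: 0.027
gripper_force: 39.5
```

>>> {"name": "move_arm", "arguments": {"targets": [[[0,-0.2,-1.5],0],[[0,0,-0.6],0],[[0,0,-0.5],0],[[0,0,-0.4],0],[[0,0,-0.2],0]]}}

```text
time: 40.85
ee_pos: [0.5632, -0.0677, -0.0084]
tcp_rot: [-3.141, -0.001, -3.077]
force: [-5.7, -1.3, 19.1]
finger_gap: 0.0271
gripper_force: 41.0
```

>>> {"name": "move_arm", "arguments": {"targets": [[[0,0,0],0],[[0,0,0],0]]}}

```text
time: 41.05
ee_pos: [0.5635, -0.0677, -0.0082]
tcp_rot: [3.142, -0.0, -3.077]
force: [-1.0, 0.9, 1.0]
finger_gap: 0.027
gripper_force: 39.6
```

>>> {"name": "move_arm", "arguments": {"targets": [[[0,0,0],0],[[0,0,0],0],[[0,0,0],0],[[0,0,2],0],[[0,0,3],0]], "grip": -0.05}}

```text
time: 41.55
ee_pos: [0.562, -0.068, 0.0408]
tcp_rot: [3.141, -0.003, -3.077]
force: [-0.1, -0.5, 0.3]
finger_gap: 0.0408
gripper_force: 0.0
```

>>> {"name": "move_arm", "arguments": {"targets": [[[0,0,5],0],[[-1,4,2],-0.15],[[-1,4,0],-0.15],[[-1,4,0],-0.15],[[-1,4,0],-0.15]]}}

```text
time: 42.05
ee_pos: [0.5231, 0.0933, 0.1121]
tcp_rot: [3.141, 0.001, 2.599]
force: [-0.5, 0.6, 0.3]
finger_gap: 0.0403
gripper_force: 0.0
```

>>> {"name": "move_arm", "arguments": {"targets": [[[0,4,0],-0.15],[[0,4,0],-0.15],[[0,0,0],-0.15],[[0,0,0],-0.15],[[0,0,0],-0.15]]}}

```text
time: 42.55
ee_pos: [0.5232, 0.1727, 0.1117]
tcp_rot: [3.142, -0.0, 1.851]
force: [-0.1, 0.2, -0.5]
finger_gap: 0.0404
gripper_force: 0.0
```

```bash
cat > m.py <<'E'
from pk import *
o=np.array([.548,-.068]);y=.066;R=np.array([[np.cos(y),-np.sin(y)],[np.sin(y),np.cos(y)]])
def rim(n,d):
  W=cloud(n,d);P=(W[...,:2]-o)@R*1000; Z=W[...,2]
  m=(d>0)&(abs(Z-.042)<.005)
  q=P[m]
  s=(abs(q[:,1])<95)&(q[:,0]<-60)&(q[:,0]>-85); c=np.polyfit(q[s,1],q[s,0],1); print(n,'front rim slope,mid (want -72)',c.round(3),s.sum())
  for sg in(-1,1):
    s=(abs(q[:,0])<50)&(q[:,1]*sg>96)&(q[:,1]*sg<115)
    if s.sum()>10: c=np.polyfit(q[s,0],q[s,1],1); print('  end',sg,c.round(3),s.sum())
E
python3 - <<'E'
from m import *
for n in('scene','top'): 
    im,d=grab(n); case(n,im); rim(n,d)
    blobs(n,d,(.4,.62,-.46,-.2),.018,.05,15); blobs(n,d,(.4,.62,-.46,-.2),.0025,.05,100)
print(r.get_state()['ee_pos'],r.get_state()['tcp_rot'])
from lid import lid; lid()
E
```

```text
in case scene [297.2 206.8] [10 11 70] [ 0.5618 -0.0675]
in case scene [322.1 207.4] [11 12 84] [ 0.5208 -0.1266]
in case scene [281.8 215.7] [11 12 88] [ 0.5582 -0.0117]
in case scene [306.8 216.4] [11 12 95] [ 0.5175 -0.0698]
in case scene [291.4 225.7] [11 12 93] [ 0.5134 -0.0143]
scene front rim slope,mid (want -72) [-3.0000e-03 -7.3919e+01] 155
  end -1 [ 2.00000e-03 -1.04361e+02] 61
  end 1 [-1.00000e-03  1.04995e+02] 72
scene px [385 177] n 109 ctr mm [ 507.3 -354.6] mean [ 505.7 -353.2] size [14.7 71.3] ang -1.4 z med/max 30.4 38.8
scene px [384 183] n 1719 ctr mm [ 504.4 -355.1] mean [ 503.9 -351.9] size [137.5 204.9] ang -1.7 z med/max 6.0 48.7
in case top [274.4 208.9] [10 11 67] [ 0.562  -0.0083]
in case top [292.4 208.4] [10 10 55] [ 0.5648 -0.0647]
in case top [293.3 222. ] [10 11 80] [ 0.5217 -0.0679]
in case top [310.9 221.6] [11 10 76] [ 0.5239 -0.1229]
in case top [275.3 222.8] [10 11 75] [ 0.5178 -0.0118]
top front rim slope,mid (want -72) [-2.0000e-03 -6.7624e+01] 114
  end -1 [ 6.00000e-03 -1.03192e+02] 66
  end 1 [1.10000e-02 1.05743e+02] 51
top px [386 226] n 102 ctr mm [ 513.7 -352.8] mean [ 512.8 -352. ] size [12.4 68.8] ang -1.7 z med/max 33.1 40.4
top px [384 227] n 2241 ctr mm [ 526. -350.] mean [ 514.3 -353.4] size [182.4 207.6] ang 1.3 z med/max 7.2 40.4
[0.52338094 0.17231764 0.11181343] [3.14129793e+00 4.22732561e-04 1.85507970e+00]
top 588 screen/lid plane angle 108.39 x at z=42mm 0.6512 yaw err -0.009 0.0011
scene 971 screen/lid plane angle 109.21000000000001 x at z=42mm 0.6462 yaw err -0.008 0.0011
```

>>> {"name": "move_arm", "arguments": {"targets": [[[-0.2,-4,0],-0.15],[[-0.2,-4,0],-0.15],[[-0.2,-4,0],-0.02],[[-0.2,-4,0],0],[[-0.2,-4,0],0]], "grip": -0.35}}

```text
time: 43.15
ee_pos: [0.5132, -0.0296, 0.1118]
tcp_rot: [3.141, 0.0, 1.54]
force: [0.3, 0.1, 0.3]
finger_gap: 0.0273
gripper_force: 0.0
```

>>> {"name": "move_arm", "arguments": {"targets": [[[-0.2,-4,0],0],[[-0.1,-4,0],0],[[0,-4,0],0],[[0,-4,0],0],[[0,-4,0],0]]}}

```text
time: 43.65
ee_pos: [0.5101, -0.2297, 0.1118]
tcp_rot: [3.141, 0.0, 1.54]
force: [1.1, 0.3, 0.3]
finger_gap: 0.0277
gripper_force: 0.0
```

>>> {"name": "move_arm", "arguments": {"targets": [[[0,-4,0],0],[[0,-4,0],0],[[0,-4,0],0],[[0,0,0],0],[[0,0,0],0]]}}

```text
time: 44.15
ee_pos: [0.5098, -0.3489, 0.1113]
tcp_rot: [-3.141, -0.001, 1.536]
force: [-0.1, 0.4, -0.1]
finger_gap: 0.0279
gripper_force: 0.0
```

>>> {"name": "move_arm", "arguments": {"targets": [[[0.1,-0.5,-3],0],[[0,0,-3],0],[[0,0,-2],0],[[0,0,0],0],[[0,0,0],0]]}}

```text
time: 44.65
ee_pos: [0.512, -0.3515, 0.0321]
tcp_rot: [3.141, -0.001, 1.539]
force: [0.8, 0.2, 0.4]
finger_gap: 0.0276
gripper_force: 0.0
```

>>> {"name": "move_arm", "arguments": {"targets": [[[0,0,-1],0],[[0,0,-0.6],0],[[0,0,0],0],[[0,0,0],0]]}}

```text
time: 45.05
ee_pos: [0.5115, -0.3529, 0.0158]
tcp_rot: [3.141, 0.0, 1.536]
force: [-0.0, -1.1, 0.1]
finger_gap: 0.0276
gripper_force: 0.0
```

>>> {"name": "move_arm", "arguments": {"targets": [[[0,0,-0.8],0],[[0,0,-0.8],0],[[0,0,-0.8],0],[[0,0,-0.4],0],[[0,0,0],0]]}}

```text
time: 45.55
ee_pos: [0.5108, -0.3526, -0.0133]
tcp_rot: [-3.14, -0.001, 1.536]
force: [-0.1, -0.6, 0.9]
finger_gap: 0.0276
gripper_force: 0.0
```

>>> {"name": "move_arm", "arguments": {"targets": [[[0,0,0],0],[[0,0,0],0],[[0,0,0],0],[[0,0,0],0],[[0,0,0],0]], "grip": -1, "newtons": 70}}

```text
time: 46.05
ee_pos: [0.5116, -0.353, -0.0121]
tcp_rot: [3.141, 0.0, 1.536]
force: [0.4, 0.0, 0.2]
finger_gap: 0.0105
gripper_force: 70.6
```

>>> {"name": "move_arm", "arguments": {"targets": [[[0,0,0.3],0],[[0,0,0.7],0],[[0,0,1],0],[[0,0,0],0],[[0,0,0],0]]}}

```text
time: 46.55
ee_pos: [0.5109, -0.3528, 0.0079]
tcp_rot: [-3.141, -0.0, 1.535]
force: [-0.8, -0.3, -5.2]
finger_gap: 0.0104
gripper_force: 68.9
```

>>> {"name": "move_arm", "arguments": {"targets": [[[0,0,2],0],[[0,0,3],0],[[0,0,3],0],[[0,3,0],0.05],[[0.3,3,0],0.054]]}}

```text
time: 47.05
ee_pos: [0.5157, -0.293, 0.0897]
tcp_rot: [3.138, 0.002, 1.64]
force: [0.5, 0.9, -3.1]
finger_gap: 0.0106
gripper_force: 71.0
```

>>> {"name": "move_arm", "arguments": {"targets": [[[0.4,3,0],0],[[0.4,3,0],0],[[0.4,3,0],0],[[0.5,3,0],0],[[0.5,3,0],0]]}}

```text
time: 47.55
ee_pos: [0.5374, -0.1408, 0.0886]
tcp_rot: [3.139, 0.0, 1.641]
force: [1.7, -0.7, -1.6]
finger_gap: 0.0103
gripper_force: 71.0
```

>>> {"name": "move_arm", "arguments": {"targets": [[[0.5,3,0],0],[[0,3,0],0],[[0,1.5,0],0],[[0,0,0],0],[[0,0,0],0]]}}

```text
time: 48.05
ee_pos: [0.5416, -0.0688, 0.0879]
tcp_rot: [3.141, 0.001, 1.64]
force: [0.1, -0.7, -1.9]
finger_gap: 0.0104
gripper_force: 71.0
```

```bash
python3 - <<'E'
from h import *
s=r.get_state(); print(s['ee_pos'],s['tcp_rot'],s['finger_gap'],s['force'])
for n in('scene','top'):
    im,d=grab(n); blobs(n,d,(.44,.66,-.25,.1),.088,.125,40)
    W=cloud(n,d); 
    for i in range(1): pass
E
```

```text
[ 0.54163882 -0.06877779  0.08794073] [3.14120360e+00 8.63575491e-04 1.63977962e+00] 0.010390262517885645 [ 0.12611623 -0.68845465 -1.86729418]
scene px [248 183] n 61 ctr mm [644.1  43.6] mean [644.6  44.8] size [ 6.4 30.5] ang -84.9 z med/max 105.0 124.4
scene px [301 195] n 1017 ctr mm [538.1 -59.1] mean [525.9 -51.4] size [122.6 140.1] ang 4.7 z med/max 111.0 125.0
top px [280 213] n 647 ctr mm [531.4 -17.3] mean [531.6 -25.2] size [ 72.  136.5] ang -63.5 z med/max 116.9 125.0
```

>>> {"name": "move_arm", "arguments": {"targets": [[[0,0.1,-2.5],0],[[0,0,-2],0],[[0,0,-0.6],0],[[0,0,0],0],[[0,0,0],0]]}}

```text
time: 48.65
ee_pos: [0.5416, -0.0676, 0.0372]
tcp_rot: [3.142, 0.0, 1.638]
force: [-0.2, 0.7, -2.5]
finger_gap: 0.0098
gripper_force: 70.9
```

>>> {"name": "move_arm", "arguments": {"targets": [[[0,0,-0.3],0],[[0,0,-0.2],0],[[0,0,-0.2],0],[[0,0,0],0]]}}

```text
time: 49.05
ee_pos: [0.5422, -0.0674, 0.0308]
tcp_rot: [3.14, 0.001, 1.64]
force: [-1.7, 0.5, 6.4]
finger_gap: 0.0103
gripper_force: 72.4
```

>>> {"name": "move_arm", "arguments": {"targets": [[[0,0,-0.1],0],[[0,0,-0.1],0],[[0,0,0],0],[[0,0,0],0]]}}

```text
time: 49.45
ee_pos: [0.5426, -0.0663, 0.0293]
tcp_rot: [3.139, 0.0, 1.64]
force: [-2.0, 2.4, 8.8]
finger_gap: 0.0101
gripper_force: 73.0
```

```bash
python3 - <<'E'
from h import *
s=r.get_state(); F=s['force'];T=s['wrist_torque']; print(s['ee_pos'],F.round(2),T.round(3),s['tcp_rot'].round(4))
im,d=grab('scene'); W=cloud('scene',d)
o=np.array([.548,-.068]);y=.068;R=np.array([[np.cos(y),-np.sin(y)],[np.sin(y),np.cos(y)]])
P=(W[...,:2]-o)@R*1000; Z=W[...,2]*1000
for sy in(-85,-60,60,85):
  for sx in(-55,-20,15,45):
    m=(d>0)&(abs(P[...,0]-sx)<9)&(abs(P[...,1]-sy)<9)&(Z>25)&(Z<70); print(sx,sy,m.sum(),np.median(Z[m]).round(1) if m.sum() else None)
E
```

```text
[ 0.54258895 -0.06633163  0.0293002 ] [-2.03  2.42  8.81] [-0.228  0.546 -0.13 ] [3.1394e+00 3.0000e-04 1.6402e+00]
-55 -85 21 26.9
-20 -85 15 27.2
15 -85 0 None
45 -85 0 None
-55 -60 22 33.2
-20 -60 20 32.4
15 -60 0 None
45 -60 0 None
-55 60 30 58.1
-20 60 28 57.5
15 60 30 57.4
45 60 22 56.6
-55 85 32 62.4
-20 85 28 61.6
15 85 31 61.4
45 85 27 61.2
```

The tray has tipped about 11° in the grip, with its −y end low. I back out, level it on the open worktop and regrip harder.

>>> {"name": "move_arm", "arguments": {"targets": [[[0,0,1],0],[[0,0,2.5],0],[[0,0,3],0],[[0,0,0.5],0],[[-0.5,-2.5,0],0]]}}

```text
time: 50.0
ee_pos: [0.5383, -0.0882, 0.0995]
tcp_rot: [3.137, -0.002, 1.645]
force: [-0.3, 0.1, -3.0]
finger_gap: 0.0101
gripper_force: 71.3
```

>>> {"name": "move_arm", "arguments": {"targets": [[[-0.5,-3,0],0],[[-0.5,-3,0],0],[[-0.5,-3,0],0],[[-0.5,-3,0],0],[[-0.5,-3,0],0]]}}

```text
time: 50.5
ee_pos: [0.5104, -0.2431, 0.097]
tcp_rot: [-3.141, -0.0, 1.64]
force: [-0.1, -0.5, -2.5]
finger_gap: 0.01
gripper_force: 71.3
```

>>> {"name": "move_arm", "arguments": {"targets": [[[0,-3,0],0],[[0,-3,0],0],[[0,-3,0],0],[[0,0,-2],0],[[0,0,-2],0]]}}

```text
time: 51.0
ee_pos: [0.5108, -0.3336, 0.0568]
tcp_rot: [3.141, 0.001, 1.637]
force: [0.6, 0.3, -3.3]
finger_gap: 0.0102
gripper_force: 71.3
```

>>> {"name": "move_arm", "arguments": {"targets": [[[0,0,-2],0],[[0,0,-1],0],[[0,0,0],0]]}}

```text
time: 51.3
ee_pos: [0.5099, -0.3312, 0.0258]
tcp_rot: [-3.138, -0.002, 1.64]
force: [-0.4, 0.2, -1.9]
finger_gap: 0.0101
gripper_force: 71.1
```

```bash
python3 - <<'E'
from pk import *
s=r.get_state(); print(s['ee_pos'],s['force'].round(1))
im,d=grab('scene'); case('scene',im); W=cloud('scene',d); X,Y,Z=W[...,0],W[...,1],W[...,2]*1000
for sy in range(-440,-220,20):
    m=(d>0)&(abs(X-.465)<.012)&(abs(Y*1000-sy)<8)&(Z>3); print(sy,m.sum(),np.median(Z[m]).round(1) if m.sum() else None)
E
```

```text
[ 0.50991538 -0.33117435  0.02581092] [-0.4  0.2 -1.9]
in case scene [297.2 206.8] [10 11 70] [ 0.5618 -0.0675]
in case scene [322.  207.5] [11 11 85] [ 0.5206 -0.1263]
in case scene [281.6 215.5] [11 12 85] [ 0.5589 -0.0116]
in case scene [306.8 216.2] [11 12 91] [ 0.518  -0.0705]
in case scene [291.4 225.7] [12 12 88] [ 0.5135 -0.0143]
-440 18 45.6
-420 24 21.6
-400 22 26.0
-380 25 31.9
-360 33 37.2
-340 197 242.5
-320 355 243.5
-300 69 377.5
-280 323 418.5
-260 31 59.0
-240 32 62.7
```

>>> {"name": "move_arm", "arguments": {"targets": [[[0,0,-0.8],0],[[0,0,-0.5],0],[[0,0,-0.5],0],[[0,0,-0.5],0],[[0,0,0],0]], "newtons": 30}}

```text
time: 51.85
ee_pos: [0.5121, -0.3307, 0.005]
tcp_rot: [3.141, -0.001, 1.641]
force: [-1.6, 3.3, 5.3]
finger_gap: 0.01
gripper_force: 72.4
```

>>> {"name": "move_arm", "arguments": {"targets": [[[0,0,-0.5],0],[[0,0,-0.4],0],[[0,0,-0.3],0],[[0,0,-0.2],0],[[0,0,0],0]], "newtons": 20}}

```text
time: 52.35
ee_pos: [0.513, -0.3306, -0.0086]
tcp_rot: [3.14, -0.0, 1.642]
force: [1.1, 5.2, 4.2]
finger_gap: 0.0098
gripper_force: 72.8
```

>>> {"name": "move_arm", "arguments": {"targets": [[[0,0,0],0],[[0,0,0],0],[[0,0,0],0],[[0,0,0],0]], "grip": -0.58}}

```text
time: 52.75
ee_pos: [0.5112, -0.3325, -0.0094]
tcp_rot: [-3.141, 0.0, 1.639]
force: [-0.0, -0.7, 0.1]
finger_gap: 0.0177
gripper_force: 0.0
```

>>> {"name": "move_arm", "arguments": {"targets": [[[0,0,-0.3],0],[[0,0,-0.3],0],[[0,0,-0.2],0],[[0,0,0],0],[[0,0,0],0]]}}

```text
time: 53.25
ee_pos: [0.5114, -0.3318, -0.0174]
tcp_rot: [-3.141, -0.0, 1.64]
force: [-0.3, 0.2, -0.0]
finger_gap: 0.0181
gripper_force: 0.0
```

```bash
python3 - <<'E'
from pk import *
s=r.get_state(); print(s['ee_pos'],s['force'].round(1),s['finger_gap'])
im,d=grab('scene'); W=cloud('scene',d); X,Y,Z=W[...,0],W[...,1],W[...,2]*1000
for sy in range(-440,-220,20):
    m=(d>0)&(abs(X-.465)<.012)&(abs(Y*1000-sy)<8)&(Z>3)&(Z<60); print(sy,m.sum(),np.median(Z[m]).round(1) if m.sum() else None)
blobs('scene',d,(.4,.62,-.46,-.2),.003,.012,100)
E
```

```text
[ 0.51138948 -0.33182571 -0.01743999] [-0.3  0.2 -0. ] 0.018052020332683955
-440 13 7.1
-420 23 5.5
-400 27 5.8
-380 24 5.7
-360 22 6.1
-340 26 6.1
-320 25 7.0
-300 31 5.3
-280 25 6.7
-260 28 6.4
-240 19 5.4
scene px [375 190] n 1123 ctr mm [ 509.3 -331.8] mean [ 497.9 -310.2] size [121.7 201.5] ang 4.5 z med/max 5.7 11.9
```

>>> {"name": "move_arm", "arguments": {"targets": [[[0,0,0],0],[[0,0,0],0],[[0,0,0],0],[[0,0,0],0],[[0,0,0],0]], "grip": -1, "newtons": 115}}

```text
time: 53.8
ee_pos: [0.5118, -0.332, -0.0168]
tcp_rot: [3.141, 0.0, 1.64]
force: [-1.5, 1.4, 5.6]
finger_gap: 0.0097
gripper_force: 113.1
```

>>> {"name": "move_arm", "arguments": {"targets": [[[0,0,0.3],0],[[0,0,0.7],0],[[0,0,1],0],[[0,0,1],0],[[0,0,0],0]]}}

```text
time: 54.3
ee_pos: [0.5127, -0.3326, 0.0147]
tcp_rot: [3.139, 0.002, 1.64]
force: [-0.1, -0.3, -2.1]
finger_gap: 0.0096
gripper_force: 112.4
```

```bash
cat > tilt.py <<'E'
from h import *
def tilt():
    s=r.get_state(); c=s['ee_pos']; a=s['tcp_rot'][2]-np.pi/2; print(c.round(4),s['force'].round(1),s['wrist_torque'].round(2),s['finger_gap'])
    R=np.array([[np.cos(a),-np.sin(a)],[np.sin(a),np.cos(a)]]); z0=(c[2]+.0265)*1000
    for n in('scene','top'):
        im,d=grab(n); W=cloud(n,d); P=(W[...,:2]-c[:2])@R*1000; Z=W[...,2]*1000
        m=(d>0)&(abs(P[...,0])<56)&(abs(P[...,1])<97)&(abs(P[...,1])>38)&(abs(Z-z0)<28)
        x,y,z=P[m][:,0],P[m][:,1],Z[m]
        for k in range(8):
            A=np.c_[x,y,np.ones(len(x))]; co=np.linalg.lstsq(A,z,rcond=None)[0]; e=abs(A@co-z); g=e<max(2.5*np.median(e),3); x,y,z=x[g],y[g],z[g]
        print(n,len(x),'slope x,y',co[:2].round(3),'z top centre',co[2].round(1),'tcp z',z0.round(1),'y span',np.percentile(y,[1,99]).round(0))
E
python3 -c "from tilt import *; tilt()"
```

```text
[ 0.5127 -0.3326  0.0147] [-0.1 -0.3 -2.1] [-0.02 -0.02  0.02] 0.009564815050848668
scene 634 slope x,y [-0.002  0.   ] z top centre 36.6 tcp z 41.2 y span [-95.  96.]
top 656 slope x,y [0.007 0.001] z top centre 36.8 tcp z 41.2 y span [-52.  96.]
```

>>> {"name": "move_arm", "arguments": {"targets": [[[0,0,1.5],0],[[0,0,2.5],0],[[0,0,2.5],0],[[0,1.4,0.5],0],[[0.4,2.5,0],0]]}}

```text
time: 54.9
ee_pos: [0.5152, -0.2942, 0.0838]
tcp_rot: [3.14, 0.002, 1.636]
force: [-0.3, -0.5, -3.6]
finger_gap: 0.0099
gripper_force: 112.5
```

>>> {"name": "move_arm", "arguments": {"targets": [[[0.5,2.5,0],0],[[0.5,2.5,0],0],[[0.5,2.5,0],0],[[0.5,2.5,0],0],[[0.5,2.5,0],0]]}}

```text
time: 55.4
ee_pos: [0.5397, -0.1655, 0.0822]
tcp_rot: [-3.14, -0.001, 1.641]
force: [0.7, -0.5, -2.0]
finger_gap: 0.01
gripper_force: 112.5
```

>>> {"name": "move_arm", "arguments": {"targets": [[[0,2.5,0],0],[[0,2.5,0],0],[[0,2.5,0],0],[[0,1.5,0],0],[[0,1,0],0]]}}

```text
time: 55.9
ee_pos: [0.5399, -0.0659, 0.0825]
tcp_rot: [-3.141, -0.0, 1.642]
force: [0.4, -0.1, -2.7]
finger_gap: 0.0098
gripper_force: 112.5
```

>>> {"name": "move_arm", "arguments": {"targets": [[[0,0,0],0],[[0,0,0],0],[[0,0,0],0]]}}

```text
time: 56.2
ee_pos: [0.5404, -0.0695, 0.0826]
tcp_rot: [-3.141, 0.001, 1.638]
force: [-0.5, 0.4, -2.3]
finger_gap: 0.0098
gripper_force: 112.5
```

```bash
python3 -c "from tilt import *; tilt()"
```

```text
[ 0.5404 -0.0695  0.0826] [-0.5  0.4 -2.3] [ 0.01 -0.01  0.04] 0.009758059543777784
scene 919 slope x,y [-0.004  0.001] z top centre 104.5 tcp z 109.1 y span [-96.  96.]
top 596 slope x,y [0.001 0.006] z top centre 105.7 tcp z 109.1 y span [39. 96.]
```

Level. Adjust to (0.5412, −0.068) and descend.

>>> {"name": "move_arm", "arguments": {"targets": [[[0.1,0.1,-2],0],[[0,0,-2],0],[[0,0,-1],0],[[0,0,0],0],[[0,0,0],0]]}}

```text
time: 56.8
ee_pos: [0.5418, -0.0671, 0.0331]
tcp_rot: [3.141, -0.0, 1.639]
force: [-0.6, 0.0, -1.6]
finger_gap: 0.0096
gripper_force: 112.5
```

>>> {"name": "move_arm", "arguments": {"targets": [[[0,0,-0.3],0],[[0,0,-0.2],0],[[0,0,-0.2],0],[[0,0,0],0]]}}

```text
time: 57.2
ee_pos: [0.5414, -0.0669, 0.0256]
tcp_rot: [-3.141, 0.0, 1.64]
force: [0.1, 0.7, -1.5]
finger_gap: 0.0097
gripper_force: 112.5
```

>>> {"name": "move_arm", "arguments": {"targets": [[[0,0,-0.1],0],[[0,0,-0.1],0],[[0,0,0],0],[[0,0,0],0]]}}

```text
time: 57.6
ee_pos: [0.5415, -0.0669, 0.0237]
tcp_rot: [3.142, 0.0, 1.64]
force: [-0.4, -0.2, -2.4]
finger_gap: 0.0098
gripper_force: 112.5
```

>>> {"name": "move_arm", "arguments": {"targets": [[[0,0,-0.1],0],[[0,0,-0.1],0],[[0,0,-0.1],0],[[0,0,0],0]]}}

```text
time: 58.0
ee_pos: [0.5413, -0.067, 0.0205]
tcp_rot: [-3.141, -0.0, 1.64]
force: [-0.4, -0.0, -2.5]
finger_gap: 0.0098
gripper_force: 112.5
```

>>> {"name": "move_arm", "arguments": {"targets": [[[0,0,-0.1],0],[[0,0,-0.1],0],[[0,0,0],0],[[0,0,0],0]]}}

```text
time: 58.4
ee_pos: [0.5414, -0.0669, 0.0187]
tcp_rot: [-3.142, -0.0, 1.64]
force: [0.4, -0.8, -2.2]
finger_gap: 0.0096
gripper_force: 112.5
```

It's in the well with no contact. Continuing down to the ledge.

>>> {"name": "move_arm", "arguments": {"targets": [[[0,0,-0.1],0],[[0,0,-0.1],0],[[0,0,-0.1],0],[[0,0,0],0]]}}

```text
time: 58.8
ee_pos: [0.5413, -0.067, 0.0155]
tcp_rot: [-3.141, -0.0, 1.64]
force: [0.2, -0.0, -2.8]
finger_gap: 0.0096
gripper_force: 112.5
```

>>> {"name": "move_arm", "arguments": {"targets": [[[0,0,-0.1],0],[[0,0,0],0],[[0,0,0],0]]}}

```text
time: 59.1
ee_pos: [0.5415, -0.0669, 0.0151]
tcp_rot: [3.141, 0.0, 1.64]
force: [-2.5, 0.0, 6.0]
finger_gap: 0.0094
gripper_force: 113.6
```

```bash
python3 -c "from tilt import *; tilt()"
```

```text
[ 0.5415 -0.0669  0.0151] [-2.5  0.   6. ] [ 0.04  0.52 -0.01] 0.009414315167525755
scene 834 slope x,y [ 0.002 -0.001] z top centre 37.3 tcp z 41.6 y span [-95.  96.]
top 588 slope x,y [0.012 0.   ] z top centre 38.9 tcp z 41.6 y span [39. 96.]
```

>>> {"name": "move_arm", "arguments": {"targets": [[[0,0,0],0],[[0,0,0],0],[[0,0,0],0],[[0,0,1.5],0],[[0,0,3],0]], "grip": -0.5}}

```text
time: 59.7
ee_pos: [0.5398, -0.0668, 0.0591]
tcp_rot: [-3.138, -0.001, 1.64]
force: [0.0, -0.7, 0.5]
finger_gap: 0.0216
gripper_force: 0.0
```

>>> {"name": "move_arm", "arguments": {"targets": [[[0,0,4],0],[[-1.2,4,0],-0.08],[[-1.2,4,0],-0.08],[[-1.2,4,0],-0.05],[[-1.2,4,0],-0.046]], "grip": -0.2}}

```text
time: 60.2
ee_pos: [0.4932, 0.0945, 0.101]
tcp_rot: [3.14, -0.001, 1.381]
force: [1.5, 0.0, -0.1]
finger_gap: 0.0339
gripper_force: 0.0
```

```bash
cat > sy.py <<'E'
from h import *
def syr(n,im,d):
    c=r.calibration(n); m0=(im.max(2)>70).astype(np.uint8)
    for nm,box in(('red',(.3,.45,.17,.36)),('green',(.6,.72,.17,.35))):
        v,u=np.nonzero(m0); X=np.array([ray(n,a,b,.0085)[:2] for a,b in zip(u,v) if True]) if 0 else None
        R=np.array(c['R']); o=-R.T@np.array(c['t']); g=np.stack([(u-c['cx'])/c['fx'],(v-c['cy'])/c['fy'],np.ones(len(u))],1)@R
        p=o[:2]+g[:,:2]*((.0085-o[2])/g[:,2])[:,None]
        s=(p[:,0]>box[0])&(p[:,0]<box[1])&(p[:,1]>box[2])&(p[:,1]<box[3])
        mm=np.zeros(m0.shape,np.uint8); mm[v[s],u[s]]=1; k,L,st,ce=cv2.connectedComponentsWithStats(cv2.morphologyEx(mm,cv2.MORPH_CLOSE,np.ones((3,3)))); 
        if k<2: print(n,nm,'none'); continue
        i=1+st[1:,4].argmax(); q=p[s][L[v[s],u[s]]==i]*1000
        print(n,nm,len(q),cv2.minAreaRect(q.astype(np.float32)))
E
python3 - <<'E'
from sy import *
for n in('scene','top'): im,d=grab(n); syr(n,im,d)
for n in('scene','top'): print('initial'); syr(n,cv2.imread('pics/%s1.png'%n)[:,:,::-1],None)
o=np.array([.548,-.068]);y=.068;R=np.array([[np.cos(y),-np.sin(y)],[np.sin(y),np.cos(y)]])
d=np.load('scene.npz')['d'];W=cloud('scene',d);P=(W[...,:2]-o)@R*1000; Z=W[...,2]*1000
for sy in(-85,85):
  for sx in(-55,45):
    m=(d>0)&(abs(P[...,0]-sx)<7)&(abs(P[...,1]-sy)<7)&(Z>15)&(Z<70); print(sx,sy,m.sum(),np.median(Z[m]).round(1) if m.sum() else None)
print(r.get_state()['ee_pos'])
E
```

```text
scene red 366 ((368.4952392578125, 254.44349670410156), (125.3291015625, 21.504297256469727), 79.28949737548828)
scene green 270 ((653.1904907226562, 259.6409912109375), (124.50098419189453, 24.485591888427734), 79.1441421508789)
top red 244 ((371.6534729003906, 257.665283203125), (127.70044708251953, 20.268203735351562), 79.99668884277344)
top green 211 ((656.7587890625, 263.5980529785156), (125.636474609375, 20.831348419189453), 78.39038848876953)
initial
scene red 359 ((368.6240234375, 254.4191436767578), (125.3291015625, 21.24216651916504), 79.28949737548828)
scene green 263 ((653.2913818359375, 259.6211242675781), (124.50035858154297, 23.672212600708008), 79.15032958984375)
initial
top red 238 ((371.4737548828125, 257.7157287597656), (127.76870727539062, 20.160276412963867), 79.22600555419922)
top green 204 ((656.6543579101562, 263.1739196777344), (124.7915267944336, 20.686092376708984), 78.85993194580078)
-55 -85 18 36.9
45 -85 15 36.6
-55 85 20 36.9
45 85 0 None
[0.49201819 0.09997772 0.10135639]
```

>>> {"name": "move_arm", "arguments": {"targets": [[[-2.5,3.3,0],0],[[-2.5,3.3,0],0],[[-2.5,3.3,0],0],[[-2.5,3.3,0],0],[[-2.3,3.1,0],0]]}}

```text
time: 60.8
ee_pos: [0.3699, 0.2571, 0.1007]
tcp_rot: [3.14, -0.001, 1.384]
force: [-0.1, -0.0, -0.3]
finger_gap: 0.0343
gripper_force: 0.0
```

>>> {"name": "move_arm", "arguments": {"targets": [[[0,0,0],0],[[0,0,0],0],[[0,0,0],0]]}}

```text
time: 61.1
ee_pos: [0.3714, 0.255, 0.1]
tcp_rot: [3.141, 0.0, 1.382]
force: [0.1, -0.1, 0.7]
finger_gap: 0.0341
gripper_force: 0.0
```

Down to rep z −0.0195, a drop of 12.0 cm.

>>> {"name": "move_arm", "arguments": {"targets": [[[-0.1,0.1,-3],0],[[0,0,-3],0],[[0,0,-2],0],[[0,0,0],0],[[0,0,0],0]]}}

```text
time: 61.6
ee_pos: [0.3701, 0.2563, 0.0199]
tcp_rot: [-3.141, 0.001, 1.382]
force: [0.4, 0.6, 0.1]
finger_gap: 0.0343
gripper_force: 0.0
```

>>> {"name": "move_arm", "arguments": {"targets": [[[0,0,-1.5],0],[[0,0,-1.2],0],[[0,0,-0.8],0],[[0,0,-0.4],0],[[0,0,0],0]]}}

```text
time: 62.1
ee_pos: [0.3693, 0.2569, -0.0195]
tcp_rot: [-3.141, 0.0, 1.384]
force: [-0.1, 0.6, -0.6]
finger_gap: 0.0343
gripper_force: 0.0
```

>>> {"name": "move_arm", "arguments": {"targets": [[[0,0,0],0],[[0,0,0],0]]}}

```text
time: 62.3
ee_pos: [0.3697, 0.2573, -0.0189]
tcp_rot: [3.141, -0.0, 1.384]
force: [-1.0, 0.3, 0.3]
finger_gap: 0.0337
gripper_force: 0.0
```

>>> {"name": "move_arm", "arguments": {"targets": [[[0,0,0],0],[[0,0,0],0],[[0,0,0],0],[[0,0,0],0],[[0,0,0],0]], "grip": -1, "newtons": 45}}

```text
time: 62.8
ee_pos: [0.3697, 0.2572, -0.0188]
tcp_rot: [3.141, -0.0, 1.384]
force: [-1.2, -1.2, 6.3]
finger_gap: 0.015
gripper_force: 44.2
```

>>> {"name": "move_arm", "arguments": {"targets": [[[0,0,1],0],[[0,0,3],0],[[0,0,4],0],[[0,0,3.5],0],[[1,-2,0],0.1]]}}

```text
time: 63.3
ee_pos: [0.3811, 0.2416, 0.1008]
tcp_rot: [3.135, -0.007, 1.49]
force: [0.8, 0.1, -0.7]
finger_gap: 0.015
gripper_force: 44.1
```

>>> {"name": "move_arm", "arguments": {"targets": [[[2.5,-3,0],0.1],[[2.5,-3,0],0.056],[[2.5,-3,0],0],[[2.5,-3,0],0],[[2.4,-3,0],0]]}}

```text
time: 63.8
ee_pos: [0.5043, 0.0856, 0.0965]
tcp_rot: [3.141, -0.0, 1.64]
force: [1.5, 0.4, -0.3]
finger_gap: 0.0149
gripper_force: 44.1
```

>>> {"name": "move_arm", "arguments": {"targets": [[[0,-3,0],0],[[0,-3,0],0],[[0,-3,0],0],[[0,-3,0],0],[[0,-3,0],0]]}}

```text
time: 64.3
ee_pos: [0.5032, -0.0641, 0.0964]
tcp_rot: [3.141, -0.0, 1.64]
force: [0.1, -0.4, -0.9]
finger_gap: 0.0147
gripper_force: 44.1
```

>>> {"name": "move_arm", "arguments": {"targets": [[[0,-0.6,0],0],[[0,0,0],0],[[0,0,0],0]]}}

```text
time: 64.6
ee_pos: [0.5035, -0.0677, 0.0961]
tcp_rot: [3.141, -0.001, 1.641]
force: [-0.2, -0.0, 0.1]
finger_gap: 0.0149
gripper_force: 44.1
```

```bash
cat > st.py <<'E'
from h import *
def st():
    s=r.get_state(); c=s['ee_pos']; a=s['tcp_rot'][2]-np.pi/2; zb=c[2]+.0265-.007
    R=np.array([[np.cos(a),-np.sin(a)],[np.sin(a),np.cos(a)]]); print(c.round(4),s['finger_gap'])
    for n in('scene','top'):
        im,d=grab(n); W=cloud(n,d); P=(W[...,:2]-c[:2])@R*1000; Z=(W[...,2]-zb)*1000
        for lo in range(-70,80,10):
            m=(d>0)&(abs(P[...,0])<14)&(P[...,1]>=lo)&(P[...,1]<lo+10)&(abs(Z-9)<20)&(im.max(2)>90)
            if m.sum()>3: print(n,lo,m.sum(),'z',np.median(Z[m]).round(1),'x',np.median(P[m][:,0]).round(1),'yrange',P[m][:,1].min().round(),P[m][:,1].max().round())
E
python3 -c "from st import *; st()"
```

```text
[ 0.5035 -0.0677  0.0961] 0.014916093008726
scene 0 13 z 14.7 x -0.1 yrange 1.0 10.0
scene 10 30 z 13.8 x -5.9 yrange 10.0 20.0
scene 20 24 z 10.5 x -4.5 yrange 21.0 29.0
scene 30 12 z 9.0 x -3.9 yrange 30.0 39.0
scene 40 11 z 9.2 x -4.8 yrange 40.0 50.0
scene 50 23 z 10.0 x -3.2 yrange 51.0 60.0
top 30 9 z 10.6 x 2.7 yrange 32.0 38.0
top 40 11 z 10.3 x 3.5 yrange 40.0 49.0
top 50 9 z 14.3 x 1.0 yrange 52.0 58.0
top 60 6 z 13.9 x 2.4 yrange 60.0 61.0
```

>>> {"name": "move_arm", "arguments": {"targets": [[[0,0,-2.5],0],[[0,0,-2],0],[[0,0,-1.5],0],[[0,0,0],0],[[0,0,0],0]]}}

```text
time: 65.2
ee_pos: [0.5036, -0.0683, 0.0359]
tcp_rot: [-3.141, -0.0, 1.641]
force: [-0.2, 0.7, -0.4]
finger_gap: 0.0148
gripper_force: 44.1
```

>>> {"name": "move_arm", "arguments": {"targets": [[[0,0,-0.5],0],[[0,0,-0.4],0],[[0,0,-0.3],0],[[0,0,-0.2],0],[[0,0,0],0]]}}

```text
time: 65.7
ee_pos: [0.5037, -0.0689, 0.0216]
tcp_rot: [3.141, -0.0, 1.64]
force: [-0.2, -0.7, -0.5]
finger_gap: 0.0149
gripper_force: 44.1
```

>>> {"name": "move_arm", "arguments": {"targets": [[[0,0,-0.1],0],[[0,0,-0.1],0],[[0,0,0],0]]}}

```text
time: 66.0
ee_pos: [0.5037, -0.0689, 0.0197]
tcp_rot: [3.141, -0.0, 1.64]
force: [0.7, -0.1, -0.2]
finger_gap: 0.0148
gripper_force: 44.1
```

>>> {"name": "move_arm", "arguments": {"targets": [[[0,0,0],0],[[0,0,0],0],[[0,0,0],0],[[0,0,1.5],0],[[0,0,3],0]], "grip": -0.43}}

```text
time: 66.5
ee_pos: [0.5017, -0.0687, 0.0643]
tcp_rot: [-3.137, -0.001, 1.64]
force: [0.1, -0.3, -0.0]
finger_gap: 0.0247
gripper_force: 0.0
```

>>> {"name": "move_arm", "arguments": {"targets": [[[0,0,4],0],[[0,4,0],0],[[0,4,0],0],[[0,4,0],0],[[0,4,0],0]], "grip": -0.2}}

```text
time: 67.0
ee_pos: [0.5036, 0.0925, 0.1061]
tcp_rot: [3.14, 0.0, 1.639]
force: [0.8, 0.4, -0.1]
finger_gap: 0.0339
gripper_force: 0.0
```

>>> {"name": "move_arm", "arguments": {"targets": [[[2.5,4,0],-0.08],[[2.5,4,0],-0.08],[[2.5,3,0],-0.06],[[2.5,3,0],-0.04],[[2.5,2,0],0]]}}

```text
time: 67.5
ee_pos: [0.6288, 0.2545, 0.1062]
tcp_rot: [3.141, -0.002, 1.381]
force: [0.6, 0.5, 0.0]
finger_gap: 0.034
gripper_force: 0.0
```

>>> {"name": "move_arm", "arguments": {"targets": [[[2.5,1,0],0],[[0,0,0],0],[[0,0,0],0],[[0,0,0],0]]}}

```text
time: 67.9
ee_pos: [0.6526, 0.2604, 0.1051]
tcp_rot: [-3.141, 0.001, 1.38]
force: [-0.1, -0.0, 0.5]
finger_gap: 0.0337
gripper_force: 0.0
```

```bash
python3 - <<'E'
from sy import *
for n in('scene','top'): im,d=grab(n); syr(n,im,d)
s=r.get_state(); print(s['ee_pos'],s['tcp_rot'])
im=np.load('scene.npz')['im']; a=cv2.resize(im[150:330,130:350],None,fx=3,fy=3,interpolation=2); cv2.imwrite('pics/c13.png',a[:,:,::-1])
E
```

```text
scene red 20 ((444.6755676269531, 352.0599365234375), (15.558761596679688, 9.840973854064941), 87.86634063720703)
scene green 276 ((653.0911865234375, 259.66058349609375), (124.50161743164062, 25.30166244506836), 79.13780212402344)
top red 24 ((392.9220275878906, 173.4730987548828), (36.87776565551758, 3.091597080230713), 2.404198169708252)
top green 1752 ((660.0025024414062, 260.17877197265625), (180.31788635253906, 118.95729064941406), 89.2890625)
[0.65275253 0.26032627 0.10514211] [-3.14142010e+00  4.92854856e-04  1.37960086e+00]
```

View pics/c13.png

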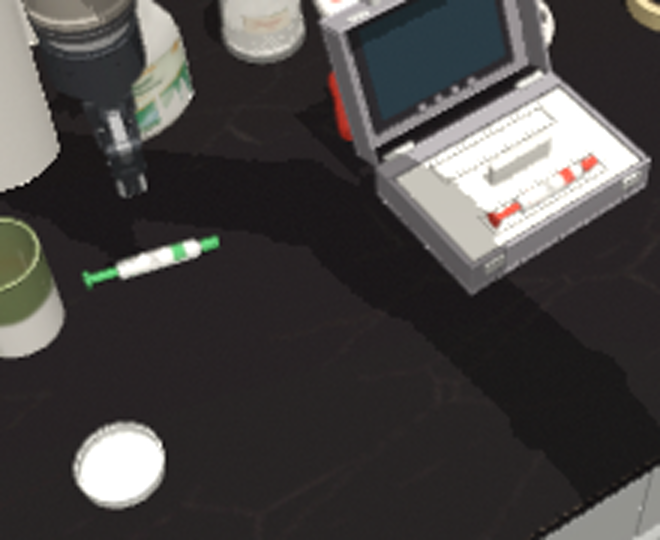

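Red syringe lies in the front trough (crop about (545,188)) and the tray is flat. The green syringe is still at (150,260). Now the green one.

>>> {"name": "move_arm", "arguments": {"targets": [[[0.2,0.1,-3],0],[[0,0,-3],0],[[0,0,-2.5],0],[[0,0,0],0],[[0,0,0],0]]}}

```text
time: 68.5
ee_pos: [0.6552, 0.2619, 0.0203]
tcp_rot: [-3.141, 0.0, 1.38]
force: [0.2, 0.2, -0.6]
finger_gap: 0.0343
gripper_force: 0.0
```

>>> {"name": "move_arm", "arguments": {"targets": [[[0,0,-1.5],0],[[0,0,-1.2],0],[[0,0,-0.8],0],[[0,0,-0.4],0],[[0,0,0],0]]}}

```text
time: 69.0
ee_pos: [0.6549, 0.2618, -0.0202]
tcp_rot: [-3.141, 0.001, 1.38]
force: [0.6, -0.7, 0.5]
finger_gap: 0.0343
gripper_force: 0.0
```

>>> {"name": "move_arm", "arguments": {"targets": [[[0,0,0],0],[[0,0,0],0]]}}

```text
time: 69.2
ee_pos: [0.6558, 0.2623, -0.0188]
tcp_rot: [3.141, -0.001, 1.38]
force: [-0.2, 0.8, -0.8]
finger_gap: 0.0341
gripper_force: 0.0
```

>>> {"name": "move_arm", "arguments": {"targets": [[[0,0,0],0],[[0,0,0],0],[[0,0,0],0],[[0,0,0],0],[[0,0,0],0]], "grip": -1, "newtons": 45}}

```text
time: 69.7
ee_pos: [0.6559, 0.2623, -0.0187]
tcp_rot: [3.141, -0.001, 1.38]
force: [-0.6, -0.1, 5.5]
finger_gap: 0.0146
gripper_force: 45.5
```

>>> {"name": "move_arm", "arguments": {"targets": [[[0,0,1],0],[[0,0,3],0],[[0,0,4],0],[[0,0,3.5],0],[[-1.5,-2,0],0.1]]}}

```text
time: 70.2
ee_pos: [0.644, 0.2474, 0.1023]
tcp_rot: [3.132, -0.008, 1.484]
force: [-0.5, 0.5, -0.3]
finger_gap: 0.015
gripper_force: 44.8
```

>>> {"name": "move_arm", "arguments": {"targets": [[[-1.5,-2.5,0],0.1],[[-1.5,-2.5,0],0.06],[[-1.5,-2.5,0],0],[[-1.65,-2.5,0],0],[[0,-3,0],0]]}}

```text
time: 70.7
ee_pos: [0.5763, 0.112, 0.0958]
tcp_rot: [-3.14, 0.0, 1.642]
force: [0.5, -0.4, 0.3]
finger_gap: 0.0148
gripper_force: 44.8
```

>>> {"name": "move_arm", "arguments": {"targets": [[[0,-3,0],0],[[0,-3,0],0],[[0,-3,0],0],[[0,-3,0],0],[[0,-3,0],0]]}}

```text
time: 71.2
ee_pos: [0.5785, -0.0392, 0.0959]
tcp_rot: [-3.141, 0.0, 1.64]
force: [0.4, -0.9, -0.1]
finger_gap: 0.0148
gripper_force: 44.8
```

>>> {"name": "move_arm", "arguments": {"targets": [[[0,-2.6,0],0],[[0,0,0],0],[[0,0,0],0],[[0,0,0],0]]}}

```text
time: 71.6
ee_pos: [0.5789, -0.0624, 0.0959]
tcp_rot: [3.141, -0.001, 1.641]
force: [-1.1, -0.1, -0.3]
finger_gap: 0.0148
gripper_force: 44.8
```

```bash
python3 -c "from st import *; st()"
```

```text
[ 0.5789 -0.0624  0.0959] 0.014802878177383452
scene -60 5 z 9.3 x -6.7 yrange -59.0 -53.0
scene -40 6 z 9.9 x -10.7 yrange -37.0 -31.0
scene -30 8 z 9.0 x -10.3 yrange -28.0 -20.0
scene 0 8 z 13.4 x -1.7 yrange 0.0 10.0
scene 10 22 z 13.3 x -7.4 yrange 10.0 20.0
scene 20 24 z 11.3 x -5.3 yrange 20.0 30.0
scene 30 10 z 9.4 x -3.7 yrange 31.0 40.0
scene 40 9 z 10.5 x -4.8 yrange 42.0 50.0
scene 50 18 z 9.1 x -4.7 yrange 50.0 60.0
top 20 12 z 15.3 x -1.7 yrange 22.0 28.0
top 30 11 z 10.2 x 3.8 yrange 30.0 39.0
top 40 8 z 11.0 x 1.9 yrange 42.0 48.0
top 50 13 z 14.3 x 2.1 yrange 51.0 60.0
```

Level and centred. Lowering.

>>> {"name": "move_arm", "arguments": {"targets": [[[0,-0.1,-2.5],0],[[0,0,-2],0],[[0,0,-1.5],0],[[0,0,0],0],[[0,0,0],0]]}}

```text
time: 72.2
ee_pos: [0.5792, -0.0643, 0.0359]
tcp_rot: [3.142, -0.0, 1.641]
force: [-0.6, 0.0, 1.4]
finger_gap: 0.0147
gripper_force: 44.8
```

>>> {"name": "move_arm", "arguments": {"targets": [[[0,0,-0.5],0],[[0,0,-0.4],0],[[0,0,-0.3],0],[[0,0,-0.2],0],[[0,0,0],0]]}}

```text
time: 72.7
ee_pos: [0.5794, -0.0649, 0.0217]
tcp_rot: [3.141, -0.0, 1.64]
force: [1.3, 0.6, -0.6]
finger_gap: 0.015
gripper_force: 44.8
```

>>> {"name": "move_arm", "arguments": {"targets": [[[0,0,-0.1],0],[[0,0,-0.1],0],[[0,0,0],0]]}}

```text
time: 73.0
ee_pos: [0.5793, -0.0649, 0.0198]
tcp_rot: [3.141, -0.0, 1.64]
force: [1.8, 0.4, 0.4]
finger_gap: 0.015
gripper_force: 44.8
```

>>> {"name": "move_arm", "arguments": {"targets": [[[0,0,0],0],[[0,0,0],0],[[0,0,0],0],[[0,0,1.5],0],[[0,0,3],0]], "grip": -0.43}}

```text
time: 73.5
ee_pos: [0.577, -0.0649, 0.064]
tcp_rot: [-3.137, -0.001, 1.64]
force: [0.1, 0.0, 0.2]
finger_gap: 0.0242
gripper_force: 0.0
```

>>> {"name": "move_arm", "arguments": {"targets": [[[0,0,4],0],[[-2,4,1],0],[[-2,4,1],0],[[0,4,1],0],[[0,4,0],0]]}}

```text
time: 74.0
ee_pos: [0.5394, 0.0966, 0.1375]
tcp_rot: [3.138, 0.0, 1.64]
force: [1.3, -0.5, 0.8]
finger_gap: 0.0248
gripper_force: 0.0
```

>>> {"name": "move_arm", "arguments": {"targets": [[[0,4,0],0],[[0,4,0],0],[[0,0,0],0],[[0,0,0],0],[[0,0,0],0]]}}

```text
time: 74.5
ee_pos: [0.5391, 0.1737, 0.1351]
tcp_rot: [3.141, 0.001, 1.639]
force: [-0.1, -1.3, 0.2]
finger_gap: 0.0243
gripper_force: 0.0
```

```bash
python3 - <<'E'
from lid import *
for n in('top','scene'): grab(n)
lid()
a=np.load('top.npz')['im']; b=np.load('scene.npz')['im']
c=np.hstack([cv2.resize(a[130:270,130:400],(540,280),interpolation=2)]); 
s=cv2.resize(b[110:260,220:420],(600,450),interpolation=2); out=np.zeros((600,800,3),np.uint8); out[:450,:600]=s
t=cv2.resize(a[185:255,250:350],(429,300),interpolation=2)
out[300:600,371:800]=t
cv2.imwrite('pics/c14.png',out[:,:,::-1])
for n,f in(('top',a),('scene',b)):
    blobs(n,np.load(n+'.npz')['d'],(.35,.95,-.3,-.12),.006,.05,300)
E
```

```text
top 569 screen/lid plane angle 107.95 x at z=42mm 0.6519 yaw err -0.009 0.001
scene 971 screen/lid plane angle 109.6 x at z=42mm 0.6457 yaw err -0.006 0.0011
top px [334 151] n 407 ctr mm [ 754.6 -195.9] mean [ 756.3 -197.5] size [ 88.9 119.3] ang -59.8 z med/max 11.6 41.6
top px [320 211] n 872 ctr mm [ 556.7 -149. ] mean [ 554.6 -147.3] size [ 57.4 158.3] ang -89.8 z med/max 39.3 49.9
scene px [322 193] n 949 ctr mm [ 569.8 -149.3] mean [ 553.4 -149.1] size [ 60.5 190.1] ang -89.0 z med/max 37.8 50.0
```

View pics/c14.png

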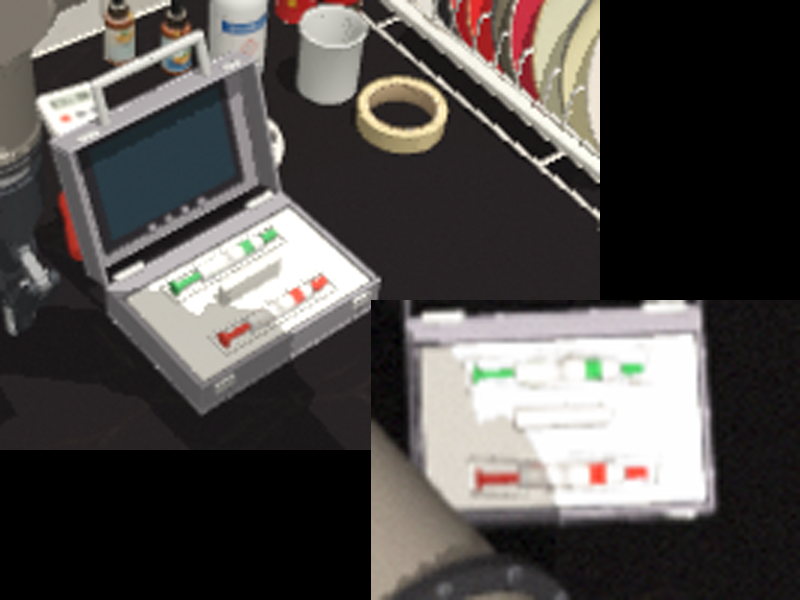

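Both syringes lie in their troughs, the tray is flat with its rib up, and the lid stands at about 109°. Handing in.

```bash
python3 -c "
from plant import r
print(r.close_job())"
```

```text
the job is handed in; nothing more can be done
None
```

The job is handed in at about 75 s of the 210 s: lid standing at roughly 109° by the cameras (108–110°, 110° asked), five specimens each in its own pocket, the divider flat on its ledges with its rib up (it tipped in the grip on the first try, so I levelled and refitted it), and both syringes in their own troughs; I never touched the dish, tape roll or specimen holder.

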